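Move a hot porcelain plate from the hot plate to the cooling stand with a lifter

TASK

The square porcelain plate on the hot plate is too hot to touch: take the flat lifter by its handle, slide its blade under the plate, pushing towards the hot plate's rear guard so that the plate cannot run away, and lift the plate clear. Lower it gently, flat and centred, onto the two rails of the cooling stand with the blade between the rails, draw the blade out, and lay the lifter back flat on its cork mat. Never let the gripper or arm touch the plate, do not drop it, and leave the other glassware where it stands.

Things in the scene. Friction and masses are not known exactly. Their poses are not given: they have to be found in the camera images.
- lifter_grip (a point): Centre of the lifter's handle: an upright black block 36 mm long (x), 22 mm wide (y), 46 mm high. This point is 55 mm above the blade's underside; the block's underside is 32 mm above it, on two thin posts. Axes of the lifter: x along the blade to its tip, y across, z up.
- lifter_load (a point): Point on the upper face of the lifter's blade, 95 mm in front of the handle's centre, 30 mm from the tip: here the plate should lie. Axes as the lifter's.
- lifter_mid (a point): Middle of the lifter's length, in its blade (42.5 mm in front of the handle's centre, 1.5 mm above the underside). Axes as the lifter's.
- lifter: The lifter, a trowel-like spatula of 0.26 kg, at the start lying blade down on the mat. Origin on the blade's underside below the handle's centre, axes as lifter_grip. The flat steel blade, 52 mm wide and 3 mm thick, runs from 40 mm behind the origin to 125 mm in front; over its last 30 mm it thins to 1.6 mm.
- plate_c (a point): Centre of the loose white square porcelain plate, 114 x 114 mm, 10 mm thick, about 0.28 kg, with nine round marks on top. 5 mm above its underside; z up, x and y along its edges. The lower half of all four edges is bevelled (5 mm high, 8 mm deep; underside 98 mm square), so that a blade sliding on the hot plate's top gets beneath it.
- plate: The porcelain plate; origin at the centre of its underside. At the start it lies free on the hot plate, 10 to 50 mm short of the rear guard, edges roughly along the hot plate's.
- hot_top (a point): Centre of the flat top of the fixed hot plate: white box with dark steel top, 210 mm along x, 190 mm along y, top 70 mm above the bench. Its x axis points to the rear guard, a steel strip 170 mm wide standing 15 mm above the top, inner face at x = +98 mm. The other three sides are open.
- hot: The hot plate; origin on the bench below hot_top. Two knobs stick out of its front (-x) face below the top.
- stand_top (a point): Centre of the fixed aluminium cooling stand at its rails' upper faces, 80 mm above the bench. Two level rails run along its x, each 124 mm long, 10 mm wide, 12 mm high, centred at y = -41 and +41 mm (72 mm free between), on legs at their ends. The way between them is open from above and along x at both ends.
- stand: The cooling stand; origin on the bench below stand_top. Its base is 130 x 130 mm, 6 mm thick.
- mat: Fixed brown cork mat, 220 x 130 x 3 mm, origin at the centre of its underside on the bench, x along its length; at the start the lifter lies on it, along its x.
- jar: Bystander: small amber jar, 56 mm wide, 75 mm high; origin under it.
- crucible: Bystander: white bowl, 68 mm wide, 40 mm high; origin under it.
- beaker: Bystander: glass beaker, 72 mm wide, 90 mm high; origin under it.
- washbottle: Bystander: white bottle, 68 mm wide, 170 mm high; origin under it.
- flask: Bystander: conical flask, 84 mm wide, 118 mm high; origin under it.
- petri: Bystander: flat clear dish, 90 mm wide, 16 mm high; origin under it.
- reagent: Bystander: amber bottle, 72 mm wide, 130 mm high; origin under it.
There are look-alikes about, which are no part of the job. Leave any red or turquoise look-alike of the lifter alone. Of the things shaped like the stand, the aluminium one is meant.

How it is judged:
By the outcome, as a careful person would: the job done as asked, in the order asked, and still so for the second after the job is handed in, with the robot touching nothing.
It also fails if it takes over 69 s, if anything falls off the work surface, if the arm or the gripper's body presses on something with over 40 N, if the wrist force passes 120 N, or if a joint passes its speed limit or range.

ROBOT

A 6-joint arm with a two-finger parallel gripper is mounted at the origin on the work surface. World frame = base frame: x ahead of the robot, y to its left, z up, the work surface at z = 0. Lengths are in mm, angles in rad, forces in N, time in s.
With the tool pointing down it reaches from about 300 to 775 mm from the base axis. Payload 14.6 kg.
Tool frame: the origin (TCP) lies at the very end of the fingers, on their centre line; the grasp point (between the pads) lies 19 mm behind it (pinch_z is the distance from the TCP to the grasp point, in mm); x points along the fingers, z is the direction in which the jaws open and shut, and the axes are right-handed (so a half turn about x gives the same grasp; the last joint's range is limited). The gripper opens to 94 mm and grips with 3 to 60 N. Pads are 16 mm wide; open, the fingers measure 119 mm over their backs; the gripper's body (75 mm by 177 mm) begins 78 mm behind the grasp point.
Start: joints at [1.044, 0.3, 1.521, -0, 1.321, -0.067], TCP at [244.069, 492.869, 205.446] pointing down, gripper open.
Joint ranges: [-3.03, 3.03], [-0.79, 2.21], [0.23, 2.52], [-1.04, 4.18], [0, 3.07], [-2.55, 2.55]. Speed limits (rad/s): [2.22, 2.22, 2.57, 3.14, 3.14, 3.14].

INTERFACE

Orientations are given as [roll, pitch, yaw] about the fixed x, y, z axes, in that order (R = Rz(yaw) Ry(pitch) Rx(roll)).
In Python, from cell import read_state, camera, sign_off, pinch_z gives the robot as it stands. The module is installed in compiled form; this text tells all that it offers.
- The arm moves only by the tool arm_command, never from a script. Its argument "series" is a list of rows, each a list of 3 entries, a list of its own where there are three numbers: the finger opening in mm, from 0 to 94, then the shift along the tool's x, y, z in mm, then the turn about the tool's x in degrees. A call has 1 to 12 rows; each row is the pose to reach, as a shift and turn from the pose measured when the call began, along the tool's axes at that moment; what a row does not reach only later rows make up. A row lasts 1/8 s, in which the tool goes at most 62.5 mm and 10.7 degrees, less where a joint would pass 70% of its speed; a pose out of reach is approached as far as the arm can. A call with a gripper value outside its range is refused whole. The fingers move at their own pace and stop on an object; "newtons" is the grip in N (left out, the last holds). Time passes only in rows, so rows that repeat a pose let the fingers close. It gives the time, the measured TCP pose, the force and the opening at its end, in the units of the state.
- read_state(): the state, without advancing time (a new reading comes with each control period).
- camera(name): name is "scene" or "top" or "wrist"; returns a dict with "pixels" (384x512x3 uint8, red, green, blue), "range_z" (384x512 float32, mm along the optical axis (not along the pixel's ray), 0 where there is no reading), "fov_y" (degrees; the focal length in pixels is half the picture's height over the tangent of half this angle, whatever the lens; pixels are square), "cx", "cy" (the principal point, pixels), "R" (3x3) and "t" (3): a world point X has camera coordinates R X + t. Camera axes: x right, y down, z forward; pixel columns grow to the right and rows downward; lengths in mm; the calibration is good to about 2 mm. A picture is of the moment at which its call begins.
- sign_off(): hands the job in, once; it reports no verdict.
The state is a dict: "clock": time; "joints": joint angles; "qd": joint speeds; "effort": joint torques, N m; "eef_pos": TCP position; "eef_rot": TCP orientation; "wrist_force": force on the tool from outside, world axes, zero at the start; "moment": the same for the moment, N m; "finger_gap": finger opening in mm.
Only numpy, scipy, OpenCV 4.12 (cv2) and the standard library are available. Lean on these libraries where they do the work, as an engineer would, in place of code of your own. Each camera call takes 0.05 s, during which the arm holds its last target.

## Working session

There is one attempt and no reset: what is moved stays moved. The work goes in short steps, Python scripts to look and compute and a tool call to move; the robot and the scene stay as the last step left them, time stands still between calls to the robot, and variables do not carry over. Pictures are saved under pics/ and viewed, and the job is handed in when it is done.

Besides the shell and the picture viewer there is one more tool, called by a JSON object that holds its "name" and its "arguments", one argument or row to a line. arm_command: Moves the arm, as the interface text tells. Its arguments: {"type":"object","properties":{"series":{"type":"array"},"newtons":{"type":"number"}},"required":["series"]}

```bash
mkdir -p pics
python3 - <<'E'
from cell import *
import cv2,pickle
print(read_state(),pinch_z)
for n in("scene","top","wrist"):
    c=camera(n); pickle.dump(c,open(n+'.pkl','wb'))
    cv2.imwrite(f'pics/{n}0.png',cv2.resize(c['pixels'][:,:,::-1],(800,600)))
    print(n,c['fov_y'],c['cx'],c['cy'],c['R'],c['t'])
E
```

```text
{'clock': 0.0, 'joints': array([ 1.04439485e+00,  3.00491977e-01,  1.52161027e+00, -1.71530907e-05,
        1.32071384e+00, -6.65722545e-02]), 'qd': array([ 0.00107293,  0.00016988, -0.00077707,  0.00117256, -0.00162608,
       -0.00158733]), 'effort': array([ 1.46060679e-04, -5.31794214e+01, -3.52752256e+01,  7.08879204e-02,
        2.41916638e-02, -5.03516742e-05]), 'eef_pos': array([243.93937847, 492.63155507, 204.8625389 ]), 'eef_rot': array([ 3.08859959,  1.56957278, -2.08361435]), 'wrist_force': array([-0.20799163, -0.00908583,  0.67969289]), 'moment': array([-0.02549163,  0.01670569, -0.00642449]), 'finger_gap': 93.79598451222263} 18.8
scene 48.74919114796913 258.2838704739343 192.28555005453472 [[ 0.47404019  0.88044513  0.01011259]
 [ 0.75005359 -0.3977671  -0.52839468]
 [-0.46120007  0.2580653  -0.84893863]] [-319.50273896 -329.7273452  1808.6455189 ]
top 54.37762302119208 253.276397614095 191.5823782443229 [[-0.00821759 -0.99985631  0.01482688]
 [-0.99684382  0.0070202  -0.07907662]
 [ 0.07896117 -0.0154299  -0.99675827]] [  83.09910988  574.30197627 1401.30164317]
wrist 60.349386185717286 257.3666451294148 196.51444764049077 [[ 4.43388476e-01  8.96329425e-01 -4.69512035e-04]
 [ 8.72467483e-01 -4.31464477e-01  2.29431682e-01]
 [ 2.05443790e-01 -1.02136998e-01 -9.73324654e-01]] [-549.95876727  -23.66208601  390.33254944]
```

View pics/scene0.png

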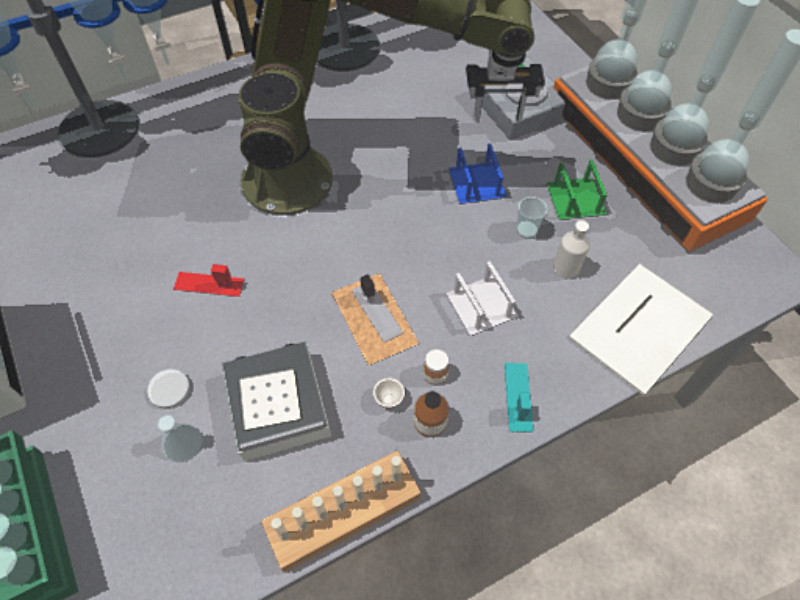

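View pics/top0.png

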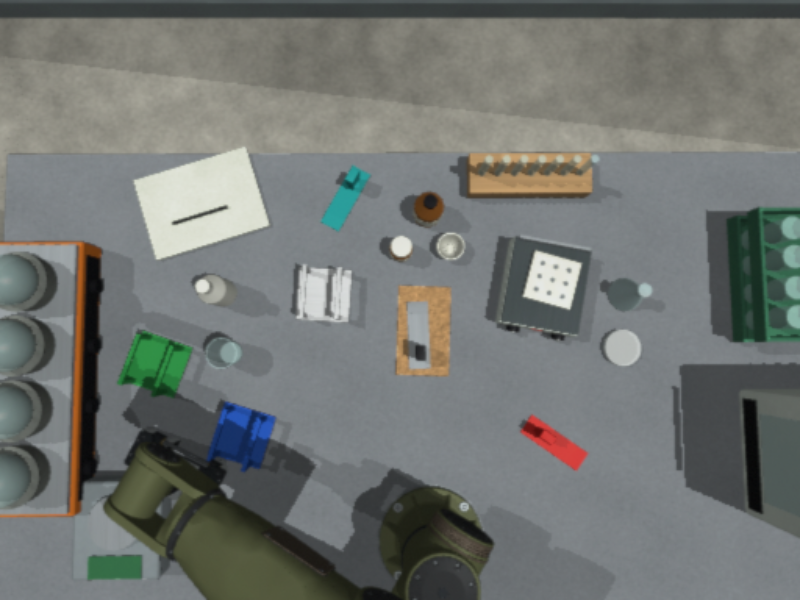

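View pics/wrist0.png

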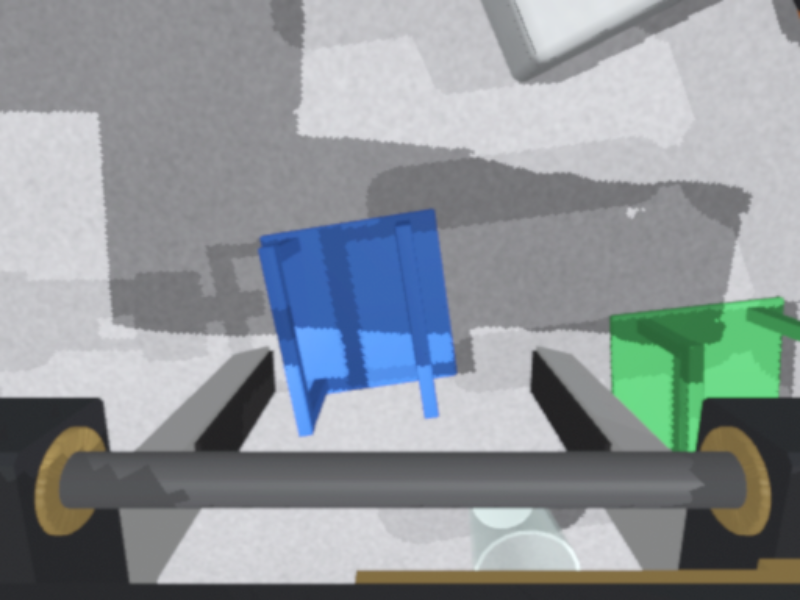

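The top view shows the hot plate at (545,285), the porcelain plate at (553,279) and the guard on its upper edge. The lifter is on the mat with its handle at (419,352) and its tip pointing up. The aluminium stand is at (323,293). Next: rough positions from the top view, then wrist views for refinement.

```bash
cat > h.py <<'E'
import numpy as np,cv2,pickle
from scipy.spatial.transform import Rotation as Ro
def cloud(c):
    h,w=c['range_z'].shape; f=h/2/np.tan(np.radians(c['fov_y']/2))
    v,u=np.mgrid[:h,:w]; z=c['range_z']
    P=np.stack([(u-c['cx'])/f*z,(v-c['cy'])/f*z,z],-1)
    X=(P-c['t'])@c['R']; X[z==0]=np.nan
    return X
def onplane(c,u,v,zw):
    h=c['range_z'].shape[0]; f=h/2/np.tan(np.radians(c['fov_y']/2))
    d=np.stack([(np.asarray(u,float)-c['cx'])/f,(np.asarray(v,float)-c['cy'])/f,np.ones_like(np.asarray(u,float))],-1)@c['R']
    o=-c['t']@c['R']
    s=(zw-o[2])/d[...,2]
    return o+s[...,None]*d
def proj(c,X):
    h=c['range_z'].shape[0]; f=h/2/np.tan(np.radians(c['fov_y']/2))
    p=np.asarray(X)@c['R'].T+c['t']; return p[...,:2]/p[...,2:]*f+[c['cx'],c['cy']]
def toolR(s): return Ro.from_euler('xyz',s['eef_rot']).as_matrix()
def need(s,pos=None,yaw=None):
    """shift in tool axes for target TCP pos; turn for world angle of tool y? (yaw = world angle of jaw axis z)"""
    R=toolR(s); out=None
    if pos is not None: out=R.T@(np.array(pos)-s['eef_pos'])
    a=np.degrees(np.arctan2(R[1,2],R[0,2])) # jaw axis angle
    return out,a
E
python3 - <<'E'
from h import *
from cell import *
s=read_state();print(toolR(s).round(3),need(s)[1])
w=pickle.load(open('wrist.pkl','rb'));print('wcam',-w['t']@w['R'], toolR(s).T@(-w['t']@w['R']-s['eef_pos']),(w['R']@toolR(s)).round(3))
c=pickle.load(open('top.pkl','rb'));X=cloud(c)
k=512/800
for n,(u,v) in dict(plate=(553,279),handle=(419,352),blade=(419,315),stand=(323,293),mat=(440,300),jar=(401,247),cruc=(451,246),reag=(429,207),petri=(622,347),flask=(628,293),wash=(207,287),beak=(225,352)).items():
    print(n,X[int(v*k),int(u*k)].round(1))
P=X.reshape(-1,3); col=c['pixels'].reshape(-1,3).astype(int)
ok=np.isfinite(P[:,0])
pl=ok&(col.min(1)>170)&(abs(P[:,2]-80)<12)&(abs(P[:,0]-560)<120)&(P[:,1]<0)
Q=P[pl]; print(len(Q),Q.mean(0)); r=cv2.minAreaRect(Q[:,:2].astype(np.float32));print(r)
ht=ok&(abs(P[:,2]-70)<10)&(abs(P[:,0]-540)<150)&(abs(P[:,1]+300)<150)
r=cv2.minAreaRect(P[ht|pl][:,:2].astype(np.float32));print('hot',r)
E
```

```text
[[-0.    -0.896  0.444]
 [-0.001  0.444  0.896]
 [-1.     0.    -0.001]] 63.655251675957494
wcam [184.2983819  522.60227112 385.09091369] [-1.80068184e+02  6.67677637e+01  1.54402435e-01] [[-0.     0.     1.   ]
 [-0.229 -0.973  0.   ]
 [ 0.973 -0.229  0.001]]
plate [ 617.9 -287.7   79.7]
handle [448.3  27.3  82.8]
blade [539.3  22.3   8.5]
stand [594.9 259.9   9.4]
mat [574.4 -29.1  -1.5]
jar [695.8  68.3  70.5]
cruc [708.9 -56.8  12.6]
reag [779.1   4.7 129.9]
petri [ 454.9 -474.    15. ]
flask [ 584.6 -469.7   66.2]
wash [595.4 493.4 169.7]
beak [451.5 496.7   2.4]
869 [ 614.34598898 -288.7217548    80.07551573]
((614.6314697265625, -289.1064758300781), (114.59603881835938, 112.39883422851562), 73.50544738769531)
hot ((601.6002807617188, -276.0141296386719), (188.8418426513672, 206.99520874023438), 79.03450775146484)
```

Run:
```python
from h import *
from cell import *
s=read_state();print(need(s,[470,27,230]))
```

```text
(array([ -24.70372937, -409.19750251, -317.05084483]), np.float64(63.655251675957494))
```

{"name": "arm_command", "arguments": {
  "series": [
    [94,[-3,-41,-32],-3],
    [94,[-6,-82,-64],-6],
    [94,[-9,-123,-95],-9],
    [94,[-12,-164,-127],-12],
    [94,[-15,-205,-159],-15],
    [94,[-18,-246,-190],-18],
    [94,[-21,-287,-222],-21],
    [94,[-24,-328,-254],-24],
    [94,[-25,-369,-285],-26],
    [94,[-25,-409,-317],-26],
    [94,[-25,-409,-317],-26],
    [94,[-25,-409,-317],-26]
  ]
}}

```text
clock: 1.65
eef_pos: [469.6, 27.5, 230.1]
eef_rot: [2.083, 1.57, -2.636]
wrist_force: [0.4, 0.4, 0.2]
finger_gap: 94.4
```

Run:
```python
from h import *
from cell import *
s=read_state();print(s['eef_pos'],need(s)[1],s['wrist_force'],s['joints'])
c=camera('wrist');pickle.dump(c,open('w1.pkl','wb'))
cv2.imwrite('pics/w1.png',cv2.resize(c['pixels'][:,:,::-1],(800,600)))
```

```text
[469.55426875  27.49005183 230.07509031] 89.63499955800538 [0.41847477 0.35886872 0.22778583] [-1.90856863e-02  1.01631180e-01  1.70070946e+00 -5.83487411e-04
  1.34023317e+00 -1.58337766e+00]
```

View pics/w1.png

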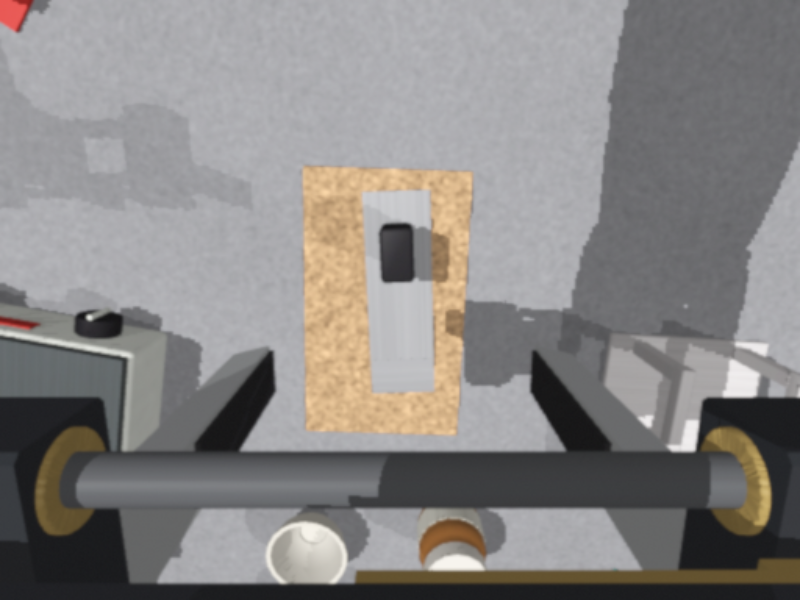

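Lifter on the mat: handle top at (397,252), blade corners (363,192), (430,190), (434,391) and (373,391).

Run:
```python
from h import *
c=pickle.load(open('w1.pkl','rb'))
k=512/800
pts=np.array([(363,192),(430,190),(434,391),(373,391)])*k
B=onplane(c,pts[:,0],pts[:,1],6);print(B.round(1))
back=(B[0]+B[1])/2;tip=(B[2]+B[3])/2;d=tip-back;print(np.linalg.norm(d),np.degrees(np.arctan2(d[1],d[0])),back,tip, 'origin',back+d*40/165)
M=np.array([(303,167),(472,172),(456,434),(306,430)])*k
m=onplane(c,M[:,0],M[:,1],3);print('mat',m.round(1),m.mean(0))
X=cloud(c);P=X.reshape(-1,3)
hh=np.isfinite(P[:,0])&(P[:,2]>70)&(P[:,2]<95)&(abs(P[:,0]-448)<50)&(abs(P[:,1]-27)<40)
Q=P[hh];print(len(Q),Q.mean(0),cv2.minAreaRect(Q[:,:2].astype(np.float32)))
# blade gray segmentation
col=c['pixels'].astype(int);sat=col.max(2)-col.min(2)
bl=(sat<25)&(abs(X[...,2]-6)<6)&(abs(X[...,0]-490)<110)&(abs(X[...,1]-25)<45)&(col.min(2)>90)
bl=cv2.morphologyEx(bl.astype(np.uint8),cv2.MORPH_OPEN,np.ones((3,3)))
n,l,st,ce=cv2.connectedComponentsWithStats(bl);print(st)
```

```text
[[407.5  -1.5   6. ]
 [406.4  49.7   6. ]
 [570.4  54.1   6. ]
 [570.1   3.    6. ]]
163.3896347559378 1.5749813323027475 [406.95403787  24.0763437    6.        ] [570.28194597  28.56713203   6.        ] origin [446.54868226  25.16501966   6.        ]
mat [[388.7 -47.1   3. ]
 [393.2  81.8   3. ]
 [611.3  73.5   3. ]
 [606.8 -55.4   3. ]] [499.99892162  13.23921404   3.        ]
774 [445.29717845  24.46039104  81.52467497] ((445.7612609863281, 24.253496170043945), (21.286884307861328, 35.71405792236328), 89.7183837890625)
[[     0      0    512    384 191638]
 [   245     99     32     10    218]
 [   278     99     15     10    120]
 [   218    100     12      7     61]
 [   231    100     12      7     66]
 [   232    122     46    129   4505]]
```

Run:
```python
from h import *
c=pickle.load(open('w1.pkl','rb'))
col=c['pixels'].astype(int);sat=col.max(2)-col.min(2)
L=[];R=[]
for v in range(200,246,3):
    r=np.where(sat[v,225:290]<25)[0]+225; L.append((r[0],v));R.append((r[-1]+1,v))
for E in(L,R):
    E=np.array(E,float);W=onplane(c,E[:,0]-.5,E[:,1],6)[:,:2]
    p=np.polyfit(W[:,0],W[:,1],1);print(np.degrees(p[0]),p[1]+p[0]*446,np.std(W[:,1]-np.polyval(p,W[:,0])))
```

```text
1.7828396338641506 -1.7656697296717478 0.33636877618328986
1.7218662672683809 50.52797874047372 0.36418285257825495
```

Run:
```python
from h import *
from cell import *
s=read_state();print(need(s,[446,24.5,39]))
```

```text
(array([191.21278336,  23.3454358 ,  -3.43049807]), np.float64(89.6902716601849))
```

{"name": "arm_command", "arguments": {
  "series": [
    [94,[20,12,-2],-1],
    [94,[60,23.3,-3.4],-2.1],
    [94,[100,23.3,-3.4],-2.1],
    [94,[140,23.3,-3.4],-2.1],
    [94,[175,23.3,-3.4],-2.1],
    [94,[191,23.3,-3.4],-2.1],
    [94,[191,23.3,-3.4],-2.1],
    [60,[191,23.3,-3.4],-2.1],
    [40,[191,23.3,-3.4],-2.1],
    [10,[191,23.3,-3.4],-2.1],
    [10,[191,23.3,-3.4],-2.1],
    [10,[191,23.3,-3.4],-2.1]
  ],
  "newtons": 60
}}

```text
clock: 3.2
eef_pos: [446.1, 24.5, 39.3]
eef_rot: [2.299, 1.57, -2.382]
wrist_force: [0.0, -0.4, -0.5]
finger_gap: 47.3
```

{"name": "arm_command", "arguments": {
  "series": [
    [0,[0,0,0],0],
    [0,[0,0,0],0],
    [0,[0,0,0],0]
  ],
  "newtons": 60
}}

```text
clock: 3.58
eef_pos: [446.0, 24.4, 39.2]
eef_rot: [2.251, 1.57, -2.431]
wrist_force: [-0.1, -1.4, 1.5]
finger_gap: 21.8
```

{"name": "arm_command", "arguments": {
  "series": [
    [0,[-3,0,0],0],
    [0,[-8,0,0],0],
    [0,[-20,0,0],0],
    [0,[-40,0,0],0],
    [0,[-70,0,0],0],
    [0,[-110,0,0],0],
    [0,[-150,0,0],0],
    [0,[-190,0,0],0],
    [0,[-220,0,0],0],
    [0,[-220,0,0],0]
  ]
}}

```text
clock: 4.82
eef_pos: [446.7, 24.6, 261.3]
eef_rot: [-1.818, 1.567, -0.216]
wrist_force: [0.0, -0.5, -3.8]
finger_gap: 21.9
```

Run:
```python
from h import *
from cell import *
s=read_state();print(s,need(s,[530,-150,260]),need(s,[530,150,260]))
for n in('scene','wrist'):
    c=camera(n);pickle.dump(c,open(n+'2.pkl','wb'))
    cv2.imwrite(f'pics/{n}2.png',cv2.resize(c['pixels'][:,:,::-1],(800,600)))
```

```text
{'clock': 4.825, 'joints': array([-2.65020380e-02,  2.37943853e-02,  1.71090004e+00, -6.67142894e-04,
        1.40346031e+00, -1.62843546e+00]), 'qd': array([ 0.0011695 ,  0.04143259,  0.06763324, -0.00011737, -0.04321018,
       -0.00160827]), 'effort': array([ 2.41692807e-02, -4.12442994e+01, -4.02314973e+01, -2.09721574e-02,
        7.83027895e-01,  4.76658315e-04]), 'eef_pos': array([446.66111297,  24.59456217, 261.27822047]), 'eef_rot': array([-1.81760221,  1.567296  , -0.21555881]), 'wrist_force': array([ 0.01564426, -0.53754538, -3.75936701]), 'moment': array([ 0.03497476,  0.01451637, -0.03034941]), 'finger_gap': 21.85221093522223} (array([   1.69389247,  -77.83847872, -177.11173602]), np.float64(91.79024259508236)) (array([  1.4692839 , -87.21145824, 122.74172286]), np.float64(91.79024259508236))
```

View pics/scene2.png

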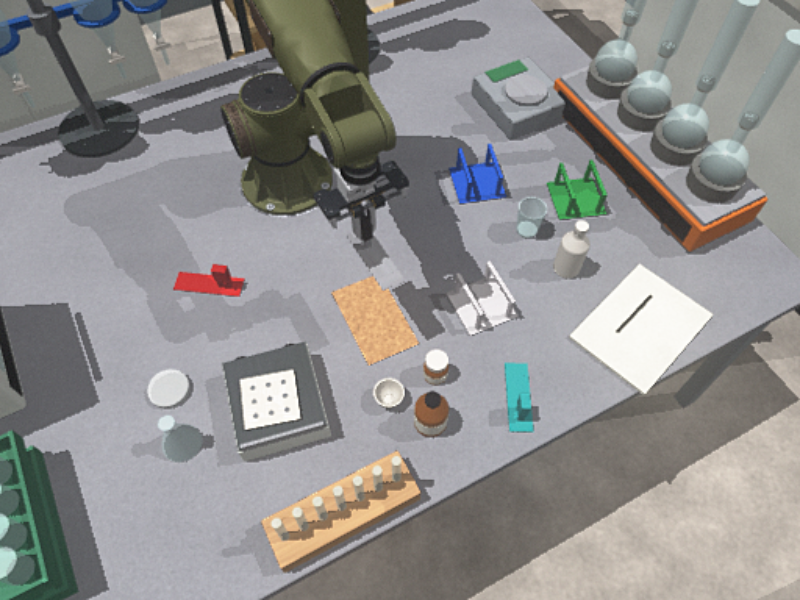

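View pics/wrist2.png

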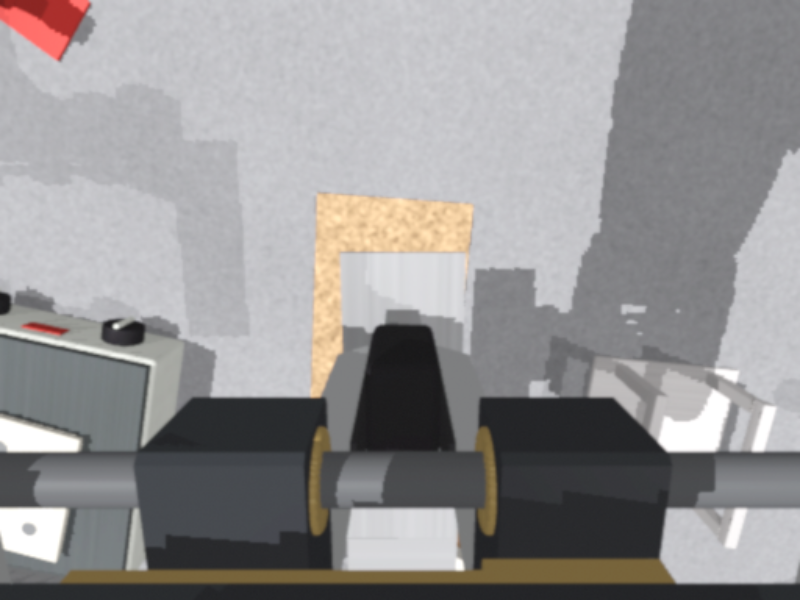

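The lifter is held. Moving on to view the hot plate.

{"name": "arm_command", "arguments": {
  "series": [
    [0,[0,-12,-25],0],
    [0,[0,-24,-60],0],
    [0,[0,-45,-100],0],
    [0,[0,-65,-140],0],
    [0,[0,-78,-170],0],
    [0,[0,-78,-177],0],
    [0,[0,-78,-177],0],
    [0,[0,-78,-177],0]
  ]
}}

```text
clock: 5.92
eef_pos: [528.9, -149.0, 258.1]
eef_rot: [1.719, 1.569, -2.962]
wrist_force: [0.4, -0.5, -2.3]
finger_gap: 21.8
```

Run:
```python
from h import *
from cell import *
s=read_state();print(s['eef_pos'],need(s),s['wrist_force'],s['moment'])
c=camera('wrist');pickle.dump(c,open('w3.pkl','wb'))
cv2.imwrite('pics/w3.png',cv2.resize(c['pixels'][:,:,::-1],(800,600)))
X=cloud(c)
for u,v in((350,290),(420,270),(460,290),(400,530),(350,510),(450,510),(360,550),(450,550)):
    p=X[int(v*.64),int(u*.64)];print(u,v,p.round(1),(p-s['eef_pos']).round(1))
```

```text
[ 528.89347906 -149.00361732  258.13083706] (None, np.float64(91.82823455262027)) [ 0.37521113 -0.45121553 -2.2518092 ] [-0.01903062  0.08081111  0.0206803 ]
350 290 [ 505.2 -171.   226.4] [-23.7 -22.  -31.7]
420 270 [ 495.6 -142.6  226.9] [-33.2   6.4 -31.2]
460 290 [ 503.8 -125.2  226. ] [-25.1  23.8 -32.1]
400 530 [ 620.  -146.5  225.8] [ 91.1   2.5 -32.3]
350 510 [ 537.5 -160.5  330.4] [  8.6 -11.5  72.3]
450 510 [ 608.9 -123.5  225.1] [ 80.   25.5 -33. ]
360 550 [ 631.8 -165.5  225.6] [102.9 -16.5 -32.6]
450 550 [ 631.  -122.3  224.8] [102.1  26.8 -33.3]
```

View pics/w3.png

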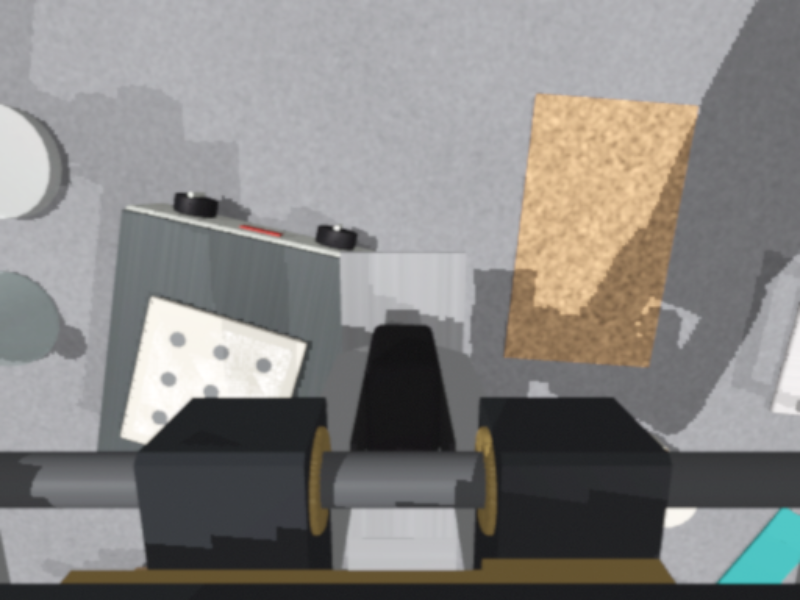

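Run:
```python
from h import *
c=pickle.load(open('w3.pkl','rb'))
im=c['pixels'][120:300,50:230,::-1]
cv2.imwrite('pics/crop3.png',cv2.resize(im,(600,600),interpolation=cv2.INTER_CUBIC))
```

```text
(no output)
```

View pics/crop3.png

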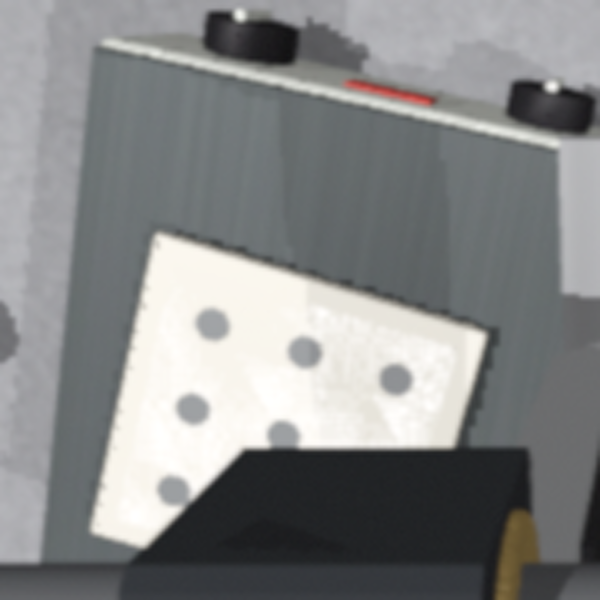

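Run:
```python
from h import *
c=pickle.load(open('w3.pkl','rb'))
g=lambda pts,z:onplane(c,*(np.array(pts,float).T*180/600+np.array([[50-.35],[120-.35]])),z)[:,:2]
H=g([(100,42),(558,145),(95,47),(45,550)],70);print(H)
d=H[1]-H[0];print('hot front len',np.linalg.norm(d),'x-axis yaw',np.degrees(np.arctan2(d[1],d[0]))-90)
d=H[3]-H[2];print('side yaw',np.degrees(np.arctan2(d[1],d[0])))
P=g([(155,232),(495,332),(92,533)],80);print(P)
d=P[1]-P[0];print('pl',np.linalg.norm(d),np.degrees(np.arctan2(d[1],d[0]))-90)
d=P[2]-P[0];print('pl',np.linalg.norm(d),np.degrees(np.arctan2(d[1],d[0])),'c',(P[1]+P[2])/2)
X=cloud(c)
for u,v in ((300,150),(110,400),(200,300)): 
    print(X[int(120+v*.3),int(50+u*.3)])
D=g([(212,324),(305,352),(396,380),(193,409),(284,436),(174,490)],80)
A=[];b=[]
# fit similarity: dots grid i (along +y),j (along +x)
ij=np.array([(-1,-1),(0,-1),(1,-1),(-1,0),(0,0),(-1,1)],float)
# D = c + i*ey + j*ex
M=np.c_[np.ones(6),ij];S=np.linalg.lstsq(M,D,rcond=None)[0];print('dots',S,np.abs(M@S-D).max(),np.degrees(np.arctan2(S[2][1],S[2][0])),np.degrees(np.arctan2(S[1][1],S[1][0]))-90)
```

```text
[[ 482.8445291  -344.71265587]
 [ 511.95760183 -194.09016035]
 [ 484.51942809 -346.50247378]
 [ 667.04142415 -381.35001246]]
hot front len 153.41025767826196 x-axis yaw -10.939517221948677
side yaw -10.808967023833485
[[ 544.00142221 -326.75886448]
 [ 575.09978814 -214.0183983 ]
 [ 654.31580576 -357.73141705]]
pl 116.95093449058423 -15.421003150368932
pl 114.5799381665713 -15.682947937503775 c [ 614.70779695 -285.87490767]
[ 516.71204274 -280.09353312   70.80742308]
[ 607.89855099 -351.5436001    70.89731629]
[ 567.25215196 -312.78978749   80.6039618 ]
dots [[ 615.16550667 -287.70356642]
 [   9.0154819    30.90356586]
 [  30.76487546   -8.72686246]] 0.11747797993461973 -15.83668694365984 -16.263522629672835
```

Run:
```python
from h import *
from cell import *
s=read_state();a=np.radians(-10.9)
def W(x,y): return np.array([604.6+x*np.cos(a)-y*np.sin(a),-272.6+x*np.sin(a)+y*np.cos(a)])
p=W(-190,-13);print(p,need(s,[*p,140]))
```

```text
[ 415.56960383 -249.4373291 ] (array([118.61185162, 116.40387462, -96.68517408]), np.float64(91.83909199052954))
```

{"name": "arm_command", "arguments": {
  "series": [
    [0,[0,20,-18],3],
    [0,[5,45,-38],6],
    [0,[20,70,-58],9],
    [0,[40,95,-78],12],
    [0,[65,112,-92],12.7],
    [0,[90,116.4,-96.7],12.7],
    [0,[110,116.4,-96.7],12.7],
    [0,[118,116.4,-96.7],12.7],
    [0,[118,116.4,-96.7],12.7],
    [0,[118,116.4,-96.7],12.7]
  ]
}}

```text
clock: 7.22
eef_pos: [416.0, -249.5, 141.4]
eef_rot: [2.95, 1.569, -1.952]
wrist_force: [-0.7, 0.5, -2.1]
finger_gap: 21.6
```

```bash
cat > look.py <<'E'
from h import *
from cell import *
import sys
s=read_state();print(s['clock'],s['eef_pos'],need(s)[1],s['wrist_force'],s['moment'],s['finger_gap'])
c=camera('wrist');t=sys.argv[1];pickle.dump(c,open(t+'.pkl','wb'))
cv2.imwrite(f'pics/{t}.png',cv2.resize(c['pixels'][:,:,::-1],(800,600)))
E
python3 look.py w4
```

```text
7.225 [ 416.00137479 -249.4812485   141.44890993] 79.16111917173245 [-0.73089412  0.51833383 -2.08177129] [ 0.030159    0.08394459 -0.00798523] 21.6194123566979
```

View pics/w4.png

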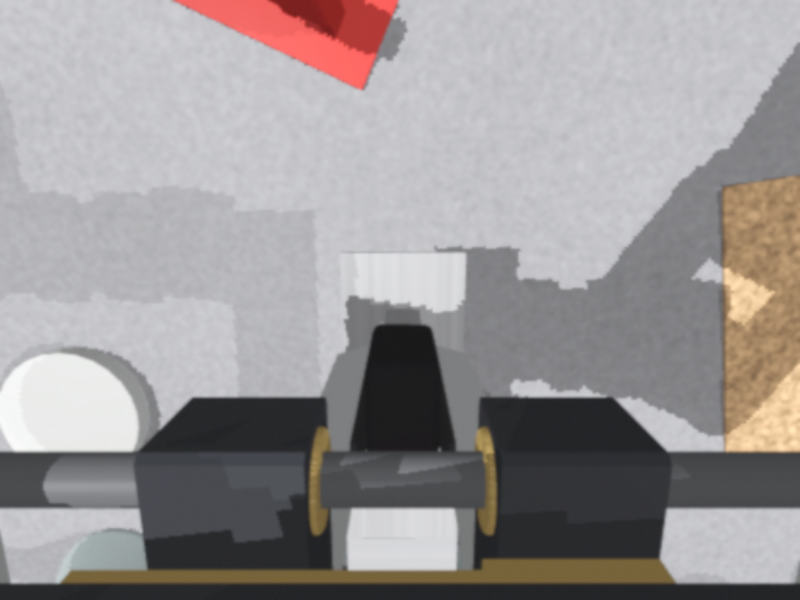

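{"name": "arm_command", "arguments": {
  "series": [
    [0,[12,0,0],0],
    [0,[24,0,0],0],
    [0,[31,0,0],0],
    [0,[33,0,0],0],
    [0,[33,0,0],0],
    [0,[33,0,0],0]
  ]
}}

```text
clock: 8.02
eef_pos: [416.1, -249.7, 108.7]
eef_rot: [-3.021, 1.569, -1.64]
wrist_force: [0.4, -1.3, -2.9]
finger_gap: 21.9
```

{"name": "arm_command", "arguments": {
  "series": [
    [0,[1,0,0],0],
    [0,[1,0,0],0],
    [0,[1,0,0],0]
  ]
}}

```text
clock: 8.4
eef_pos: [416.1, -249.7, 107.7]
eef_rot: [-2.986, 1.569, -1.604]
wrist_force: [-0.0, -0.2, -2.3]
finger_gap: 21.4
```

{"name": "arm_command", "arguments": {
  "series": [
    [0,[1,0,0],0],
    [0,[1,0,0],0],
    [0,[1,0,0],0]
  ]
}}

```text
clock: 8.78
eef_pos: [416.1, -249.7, 106.7]
eef_rot: [-2.978, 1.569, -1.597]
wrist_force: [-0.2, -0.4, -2.4]
finger_gap: 22.0
```

{"name": "arm_command", "arguments": {
  "series": [
    [0,[0.6,0,0],0],
    [0,[0.6,0,0],0],
    [0,[0.6,0,0],0]
  ]
}}

```text
clock: 9.15
eef_pos: [416.1, -249.7, 106.2]
eef_rot: [-2.957, 1.569, -1.575]
wrist_force: [-0.4, 0.4, -1.3]
finger_gap: 21.4
```

{"name": "arm_command", "arguments": {
  "series": [
    [0,[0.6,0,0],0],
    [0,[0.6,0,0],0],
    [0,[0.6,0,0],0]
  ]
}}

```text
clock: 9.52
eef_pos: [416.2, -249.8, 106.0]
eef_rot: [-2.799, 1.569, -1.418]
wrist_force: [-4.8, 0.8, 6.5]
finger_gap: 21.9
```

{"name": "arm_command", "arguments": {
  "series": [
    [0,[0.1,-4,0],0],
    [0,[0.1,-8,0],0],
    [0,[0.1,-12,0],0],
    [0,[0.1,-16,0],0],
    [0,[0.1,-20,0],0],
    [0,[0.1,-24,0],0],
    [0,[0.1,-28,0],0],
    [0,[0.1,-32,0],0],
    [0,[0.1,-36,0],0],
    [0,[0.1,-40,0],0]
  ]
}}

```text
clock: 10.78
eef_pos: [455.3, -257.5, 106.2]
eef_rot: [2.983, 1.569, -1.918]
wrist_force: [-11.4, 0.7, 9.8]
finger_gap: 21.6
```

```bash
cat > topv.py <<'E'
from h import *
from cell import *
import sys
s=read_state();print(s['clock'],s['eef_pos'],need(s)[1],s['wrist_force'],s['moment'],s['finger_gap'])
t=sys.argv[1]
u0,v0,u1,v1=map(int,sys.argv[2:6])
for n in('top','scene'):
    c=camera(n);pickle.dump(c,open(n+t+'.pkl','wb'))
    if n=='scene': u0,v0,u1,v1=map(int,sys.argv[6:10])
    im=c['pixels'][v0:v1,u0:u1,::-1]
    f=min(400/im.shape[1],600/im.shape[0]);im=cv2.resize(im,None,fx=f,fy=f,interpolation=cv2.INTER_CUBIC)
    o=np.zeros((600,400,3),np.uint8);o[:min(600,im.shape[0]),:min(400,im.shape[1])]=im[:600,:400]
    out=o if n=='top' else np.hstack([out,o])
cv2.imwrite(f'pics/tv{t}.png',out)
E
python3 topv.py 5 290 130 410 250 120 200 240 320
```

```text
10.775 [ 455.25196436 -257.48067446  106.2007448 ] 79.15832736352945 [-11.3517645    0.73246991   9.76177689] [0.37466125 1.48724122 0.04442179] 21.583500639537135
```

View pics/tv5.png

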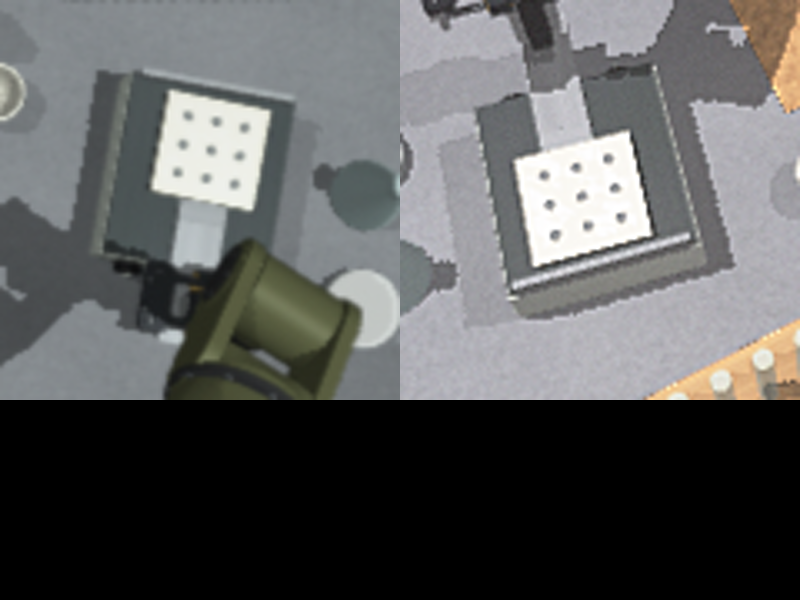

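The blade has met the plate's front edge, roughly centred on it: about (203,200) in the top crop. Contact pressure is a bit high, so I'll ease up slightly and push on.

{"name": "arm_command", "arguments": {
  "series": [
    [0,[-0.2,-4,0],0],
    [0,[-0.2,-8,0],0],
    [0,[-0.2,-12,0],0],
    [0,[-0.2,-16,0],0],
    [0,[-0.2,-20,0],0],
    [0,[-0.2,-24,0],0],
    [0,[-0.2,-28,0],0]
  ]
}}

```text
clock: 11.75
eef_pos: [483.0, -262.7, 106.3]
eef_rot: [2.805, 1.569, -2.097]
wrist_force: [-7.7, 0.9, 5.1]
finger_gap: 21.7
```

```bash
python3 topv.py 6 290 130 410 250 120 200 240 320
```

```text
11.75 [ 483.03528365 -262.72223133  106.27037855] 79.1636945918989 [-7.70507731  0.94557464  5.12050026] [0.38663933 1.16220414 0.06739662] 21.71399707701339
```

View pics/tv6.png

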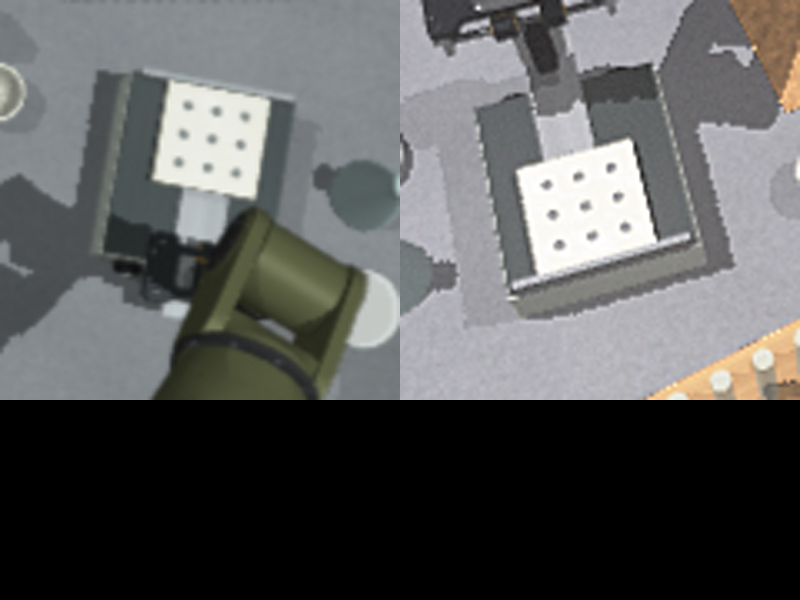

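{"name": "arm_command", "arguments": {
  "series": [
    [0,[0,-3,0],0],
    [0,[0,-6,0],0],
    [0,[0,-9,0],0],
    [0,[0,-12,0],0],
    [0,[0,-15,0],0],
    [0,[0,-18,0],0]
  ]
}}

```text
clock: 12.6
eef_pos: [500.9, -266.2, 106.3]
eef_rot: [2.787, 1.569, -2.114]
wrist_force: [-7.7, 1.0, 6.0]
finger_gap: 21.8
```

```bash
python3 topv.py 7 290 130 410 250 120 200 240 320
```

```text
12.6 [ 500.89965555 -266.16270401  106.27354845] 79.16716772834327 [-7.65699069  0.98676858  6.04657003] [0.43681269 1.22071526 0.1280381 ] 21.754828548559203
```

View pics/tv7.png

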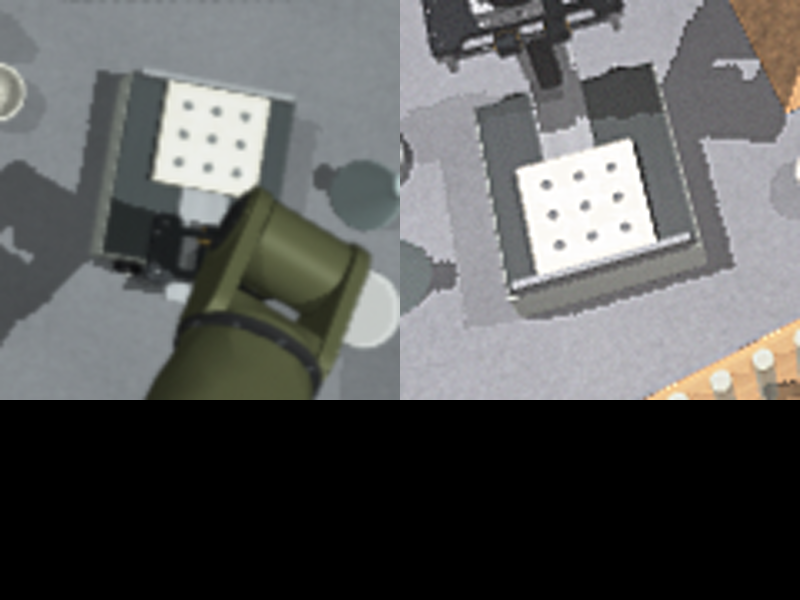

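The blade is sliding under and the plate is against the guard, with steady forces. Continuing.

{"name": "arm_command", "arguments": {
  "series": [
    [0,[0,-4,0],0],
    [0,[0,-8,0],0],
    [0,[0,-12,0],0],
    [0,[0,-16,0],0],
    [0,[0,-20,0],0],
    [0,[0,-24,0],0],
    [0,[0,-28,0],0],
    [0,[0,-32,0],0],
    [0,[0,-36,0],0]
  ]
}}

```text
clock: 13.82
eef_pos: [536.1, -273.0, 106.3]
eef_rot: [2.373, 1.568, -2.528]
wrist_force: [-13.9, 0.9, 9.4]
finger_gap: 21.8
```

```bash
python3 topv.py 8 290 130 410 250 120 200 240 320
cat > dots.py <<'E'
from h import *
import sys
# detect nine dots given pkl; plate top height z
def dots(c,z,box=None):
    P=cloud(c);g=c['pixels'].min(2)
    wm=(g>185)&(abs(P[...,2]-z)<12)
    if box is not None:
        x0,x1,y0,y1=box; wm&=(P[...,0]>x0)&(P[...,0]<x1)&(P[...,1]>y0)&(P[...,1]<y1)
    wm=cv2.morphologyEx(wm.astype(np.uint8),cv2.MORPH_OPEN,np.ones((3,3)))
    n,l,st,ce=cv2.connectedComponentsWithStats(wm)
    i=1+np.argmax(st[1:,4]);m=(l==i).astype(np.uint8)
    cs,_=cv2.findContours(m,cv2.RETR_EXTERNAL,cv2.CHAIN_APPROX_NONE)
    k=max(cs,key=cv2.contourArea)[:,0]
    hull=cv2.convexHull(k); full=np.zeros_like(m);cv2.fillConvexPoly(full,hull,1);full=cv2.erode(full,np.ones((3,3)))
    med=np.median(g[full>0])
    hol=((full>0)&(g<med-35)).astype(np.uint8)
    n,l,st,ce=cv2.connectedComponentsWithStats(hol)
    D=[]
    for j in range(1,n):
        if 3<=st[j,4]<90:
            ys,xs=np.where(l==j);w=med-g[ys,xs].astype(float)
            D.append(((xs*w).sum()/w.sum(),(ys*w).sum()/w.sum()))
    return np.array(D),k,P[m>0]
def report(name,z,box=None):
    c=pickle.load(open(name+'.pkl','rb'));D,k,Q=dots(c,z,box)
    W=onplane(c,k[:,0],k[:,1],z)[:,:2];r=cv2.minAreaRect(W.astype(np.float32));print(name,'outline',r)
    A=np.c_[Q[:,:2],np.ones(len(Q))];p=np.linalg.lstsq(A,Q[:,2],rcond=None)[0];print('slope deg',np.degrees(p[:2]).round(2),'z',np.median(Q[:,2]))
    D=onplane(c,D[:,0],D[:,1],z)[:,:2];print(len(D))
    if len(D)==9:
        m=D.mean(0);a=0
        # grid angle
        from scipy.optimize import minimize
        best=min((np.abs(np.sort(np.linalg.norm((((D-m)@np.array([[np.cos(t),-np.sin(t)],[np.sin(t),np.cos(t)]]))-32.0*np.round(((D-m)@np.array([[np.cos(t),-np.sin(t)],[np.sin(t),np.cos(t)]]))/32.0)),axis=1))).sum(),t) for t in np.radians(np.arange(-45,45,.1)))
        print('dots centre',m,'yaw',np.degrees(best[1]),best[0])
        return m
E
python3 - <<'E'
from dots import *
report('top',80,(500,720,-400,-180)); report('scene',80,(500,720,-400,-180))
report('top8',82,(500,720,-400,-180)); report('scene8',82,(500,720,-400,-180))
E
```

```text
13.825 [ 536.05055852 -272.97145945  106.31384514] 79.16594077161095 [-13.911704     0.91196302   9.38008191] [0.52481176 1.99644377 0.10979189] 21.797094268837284
top outline ((615.4078369140625, -288.5741882324219), (111.04307556152344, 111.35591888427734), 73.9969711303711)
slope deg [0.3  0.21] z 79.96064228930088
9
dots centre [ 615.65813404 -288.15003224] yaw -15.999999999999586 3.734782796777855
scene outline ((614.9948120117188, -287.92266845703125), (113.20413970947266, 113.48696899414062), 73.66508483886719)
slope deg [ 0.27 -0.15] z 80.39900438634953
9
dots centre [ 614.557328   -288.20184516] yaw -15.899999999999586 2.6751321916507846
top8 outline ((642.9668579101562, -288.6669921875), (110.94449615478516, 109.49015808105469), 78.94308471679688)
slope deg [-2.57  0.75] z 82.49324707057642
8
scene8 outline ((643.5777587890625, -288.62744140625), (113.0866470336914, 120.14256286621094), 79.15287780761719)
slope deg [-1.54  0.22] z 82.90583219486963
11
```

View pics/tv8.png

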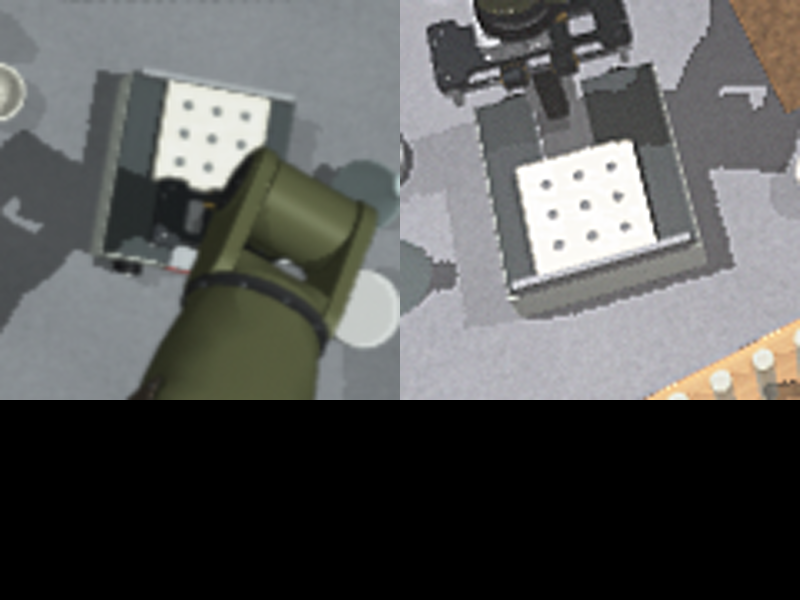

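Both cameras put the plate at (643.3,-288.6), square to the guard. It sits 108 mm ahead of the handle and 5 mm to the lifter's left. I'll finish the insertion diagonally to centre it.

{"name": "arm_command", "arguments": {
  "series": [
    [0,[-0.1,-2.6,1],0],
    [0,[-0.1,-5.2,2],0],
    [0,[-0.1,-8,3],0],
    [0,[-0.1,-10.6,4],0],
    [0,[-0.1,-13.3,5],0],
    [0,[-0.1,-13.3,5],0]
  ]
}}

```text
clock: 14.68
eef_pos: [549.8, -271.0, 106.4]
eef_rot: [2.308, 1.567, -2.594]
wrist_force: [-10.0, -1.0, 6.2]
finger_gap: 21.5
```

```bash
python3 topv.py 9 290 130 410 250 120 200 240 320
python3 - <<'E'
from dots import *
report('top9',82,(500,720,-400,-180)); report('scene9',82,(500,720,-400,-180))
E
```

```text
14.675 [ 549.75787899 -270.96069844  106.37108182] 79.1366568459577 [-10.02750979  -0.99637122   6.17187493] [-0.1536359   1.45651084 -0.19285741] 21.466407623631856
top9 outline ((648.54296875, -289.7044677734375), (110.76203155517578, 99.13031768798828), 78.736572265625)
slope deg [-2.68  0.76] z 82.30855869270782
8
scene9 outline ((643.6702270507812, -288.6177978515625), (113.89635467529297, 120.18927001953125), 78.65723419189453)
slope deg [-1.68  0.18] z 83.3898356022531
13
```

View pics/tv9.png

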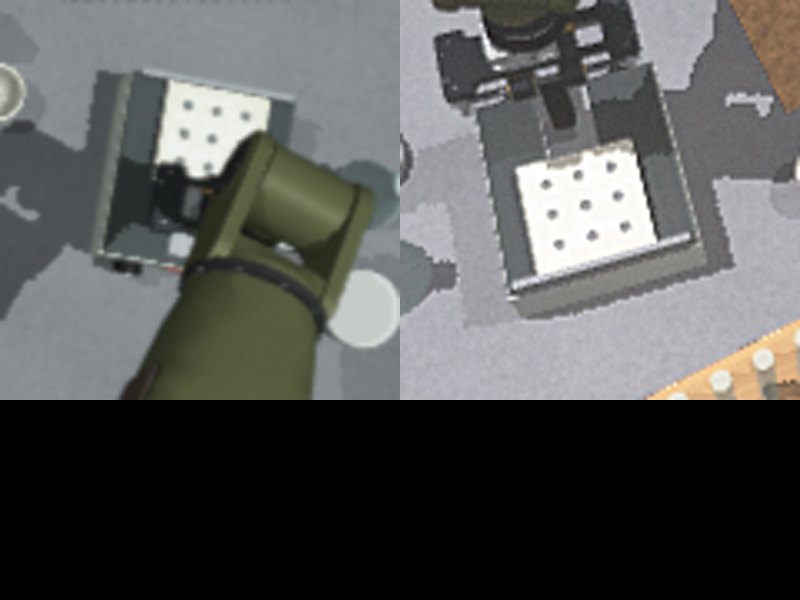

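The plate hasn't moved and is now at the load point (95 mm ahead, 0.5 mm sideways). Lifting gently, easing off the guard.

{"name": "arm_command", "arguments": {
  "series": [
    [0,[-1,0,0],0],
    [0,[-2,0.5,0],0],
    [0,[-4,1,0],0],
    [0,[-6,2,0],0],
    [0,[-9,3,0],0],
    [0,[-13,4,0],0],
    [0,[-18,5,0],0],
    [0,[-24,5,0],0],
    [0,[-30,5,0],0],
    [0,[-35,5,0],0],
    [0,[-35,5,0],0]
  ]
}}

```text
clock: 16.15
eef_pos: [545.1, -270.1, 141.9]
eef_rot: [2.569, 1.568, -2.333]
wrist_force: [0.2, 0.2, -5.2]
finger_gap: 21.8
```

```bash
python3 topv.py 10 290 130 410 250 120 180 260 320
python3 - <<'E'
from dots import *
report('top10',118,(500,720,-400,-180)); report('scene10',118,(500,720,-400,-180))
E
```

```text
16.15 [ 545.13191154 -270.07402455  141.86587888] 79.13456720997209 [ 0.22729598  0.21549594 -5.23345335] [ 0.1673287   0.32309564 -0.02317023] 21.82530137060493
top10 outline ((644.984619140625, -288.7847595214844), (111.58759307861328, 98.6407241821289), 79.0833740234375)
slope deg [0.32 0.23] z 118.43064084397624
8
scene10 outline ((637.134033203125, -286.5077209472656), (112.8600082397461, 112.83507537841797), 79.15161895751953)
slope deg [-0.23 -0.36] z 118.25743575896698
10
```

View pics/tv10.png

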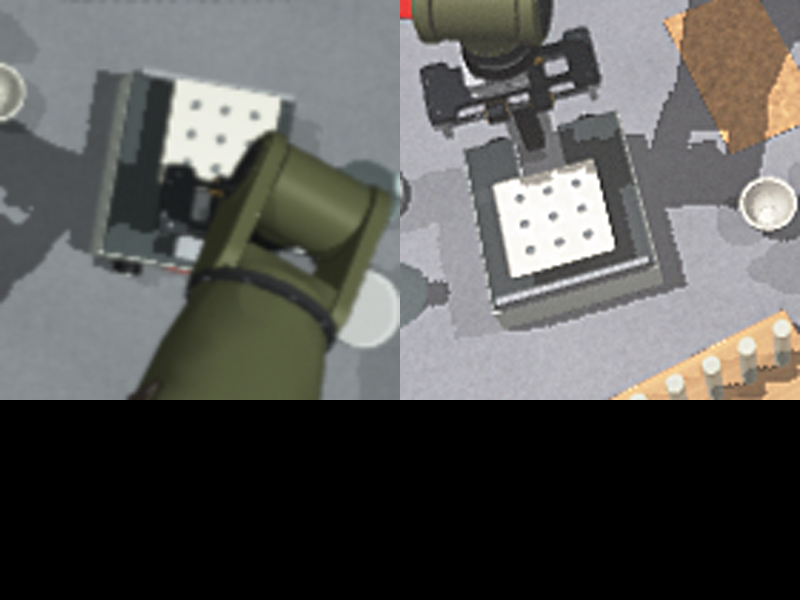

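Run:
```python
from h import *
for n in('top','scene','top5','scene5'):
    c=pickle.load(open(n+'.pkl','rb'));X=cloud(c);P=X.reshape(-1,3)
    m=(abs(P[:,2]-80)<7)&(abs(P[:,0]-595)<110)&(abs(P[:,1]-260)<110)
    Q=P[m];
    c0=Q[:,:2].mean(0);
    # split into two rails along y
    for it in range(3):
        A=Q[Q[:,1]>c0[1]];B=Q[Q[:,1]<c0[1]];c0=(A[:,:2].mean(0)+B[:,:2].mean(0))/2
    f=lambda A:(A[:,:2].mean(0).round(1),np.degrees(np.polyfit(A[:,0],A[:,1],1)[0]).round(2),A[:,0].min().round(1),A[:,0].max().round(1))
    print(n,len(Q),f(A),f(B),c0, cv2.minAreaRect(Q[:,:2].astype(np.float32)))
c=pickle.load(open('top.pkl','rb'))
cv2.imwrite('pics/st.png',cv2.resize(c['pixels'][150:230,170:250,::-1],(600,600),interpolation=cv2.INTER_CUBIC))
c=pickle.load(open('scene.pkl','rb'))
cv2.imwrite('pics/st2.png',cv2.resize(c['pixels'][160:220,280:340,::-1],(600,600),interpolation=cv2.INTER_CUBIC))
```

```text
top 190 (array([594., 297.]), np.float64(-3.85), np.float64(533.6), np.float64(655.4)) (array([588.8, 215.3]), np.float64(-4.02), np.float64(529.6), np.float64(647.3)) [591.39140984 256.15721312] ((591.9225463867188, 256.6185302734375), (92.04541778564453, 122.15155792236328), 86.3719711303711)
scene 184 (array([595.7, 297.2]), np.float64(-4.26), np.float64(532.1), np.float64(657.9)) (array([592.2, 215.4]), np.float64(-4.41), np.float64(526.5), np.float64(649.7)) [593.98010732 256.33621448] ((590.9425048828125, 257.4004211425781), (94.1509780883789, 126.43656158447266), 84.5315170288086)
top5 192 (array([594. , 296.9]), np.float64(-3.92), np.float64(533.8), np.float64(655.0)) (array([588.7, 215.4]), np.float64(-4.47), np.float64(529.7), np.float64(647.5)) [591.34663802 256.14274099] ((591.71484375, 256.77581787109375), (93.08893585205078, 121.99708557128906), 86.21629333496094)
scene5 191 (array([596.5, 297.1]), np.float64(-3.96), np.float64(533.1), np.float64(656.5)) (array([588.3, 215.8]), np.float64(-3.86), np.float64(526.5), np.float64(649.0)) [592.39653001 256.43477873] ((591.597900390625, 257.191162109375), (93.83601379394531, 124.72265625), 86.06158447265625)
```

View pics/st.png

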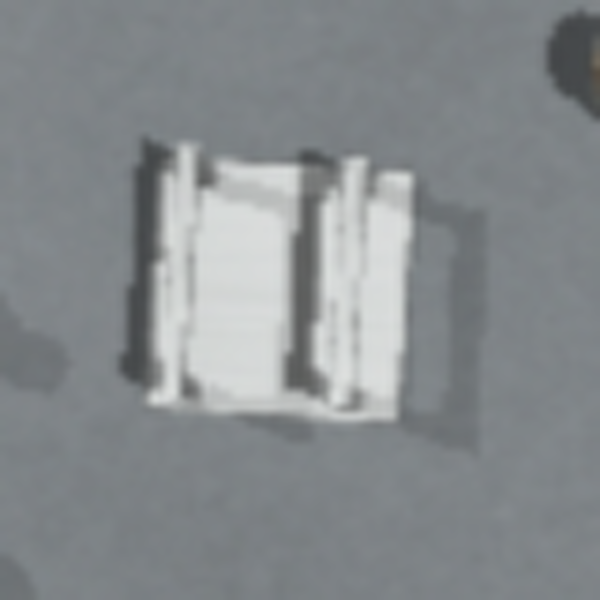

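View pics/st2.png

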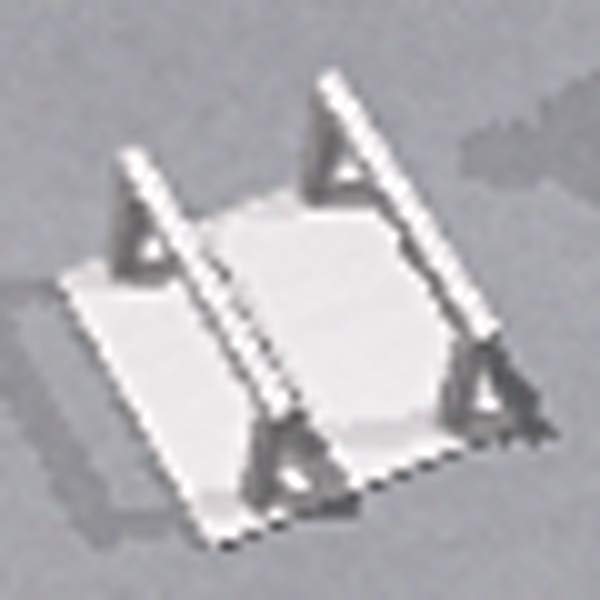

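The plate is lifted, level, carrying its full weight. The stand is at (591.6,256.4), yaw -4.1°. Raising first, then the transfer.

{"name": "arm_command", "arguments": {
  "series": [
    [0,[-3,0,0],0],
    [0,[-9,0,0],0],
    [0,[-18,0,0],0],
    [0,[-29,0,0],0],
    [0,[-41,0,0],0],
    [0,[-53,0,0],0],
    [0,[-64,0,0],0],
    [0,[-72,0,0],0],
    [0,[-77,0,0],0],
    [0,[-79,0,0],0],
    [0,[-79,0,0],0]
  ]
}}

```text
clock: 17.62
eef_pos: [545.1, -269.8, 220.0]
eef_rot: [2.222, 1.567, -2.68]
wrist_force: [0.0, -0.4, -5.2]
finger_gap: 21.7
```

Run:
```python
from h import *
from cell import *
s=read_state();print(s['eef_pos'],s['wrist_force'],need(s,[498,262,220]),need(s,[521,-4,220]))
```

```text
[ 545.09463181 -269.77474952  220.04442301] [ 0.04826109 -0.35940349 -5.20070859] (array([ -0.67929824, 146.50888854, 513.3585245 ]), np.float64(79.13291943649041)) (array([ -0.31542862,  73.7706425 , 256.46552117]), np.float64(79.13291943649041))
```

{"name": "arm_command", "arguments": {
  "series": [
    [0,[0,1,4],0],
    [0,[0,4.5,15],0],
    [0,[0,10,35],0],
    [0,[0,17.5,61],0],
    [0,[0,26,92],0],
    [0,[0,36.5,128],0],
    [0,[0,47,164],0],
    [0,[0,55.5,195],0],
    [0,[0,63,221],0],
    [0,[0,68.5,241],0],
    [0,[0,72,252],0],
    [0,[0,73,256],0]
  ]
}}

```text
clock: 19.12
eef_pos: [521.4, -3.8, 219.8]
eef_rot: [2.244, 1.567, -2.658]
wrist_force: [0.7, -1.3, -5.8]
finger_gap: 22.0
```

{"name": "arm_command", "arguments": {
  "series": [
    [0,[0,1,4],-0.2],
    [0,[0,4.5,15],-0.6],
    [0,[0,10,35],-1.2],
    [0,[0,17.5,61],-2],
    [0,[0,26,92],-2.8],
    [0,[0,36.5,128],-3.6],
    [0,[0,47,164],-4.4],
    [0,[0,55.5,195],-5.2],
    [0,[0,63,221],-5.9],
    [0,[0,68.5,241],-6.4],
    [0,[0,72,252],-6.7],
    [0,[0,73,256],-6.8]
  ]
}}

```text
clock: 20.62
eef_pos: [497.7, 261.6, 219.4]
eef_rot: [2.148, 1.567, -2.634]
wrist_force: [1.0, 0.9, -5.1]
finger_gap: 21.4
```

{"name": "arm_command", "arguments": {
  "series": [
    [0,[0,0,0],0],
    [0,[0,0,0],0]
  ]
}}

```text
clock: 20.88
eef_pos: [497.9, 261.0, 219.4]
eef_rot: [2.181, 1.567, -2.602]
wrist_force: [-0.2, -0.3, -4.7]
finger_gap: 21.6
```

```bash
python3 topv.py 11 150 130 270 250 260 120 380 240
python3 - <<'E'
from dots import *
report('top11',197,(500,720,170,360)); report('scene11',197,(500,720,170,360))
E
python3 look.py w11
```

```text
20.875 [497.87089944 261.01553346 219.41579075] 85.95546473637029 [-0.19428123 -0.29552178 -4.74558733] [ 0.07744654  0.30587531 -0.02639991] 21.57521545052864
top11 outline ((591.3468017578125, 253.4587860107422), (113.4614028930664, 111.23414611816406), 86.6115493774414)
slope deg [ 0.06 -0.5 ] z 196.1221710903293
7
scene11 outline ((592.537109375, 254.949951171875), (114.31322479248047, 112.80859375), 84.54754638671875)
slope deg [ 0.04 -0.53] z 195.9975156354532
8
20.975 [497.84828347 261.10688792 219.4447639 ] 85.95847720886353 [ 0.35094563 -0.70687965 -5.22506773] [0.01657003 0.35620193 0.03625089] 21.88003200846411
```

View pics/tv11.png

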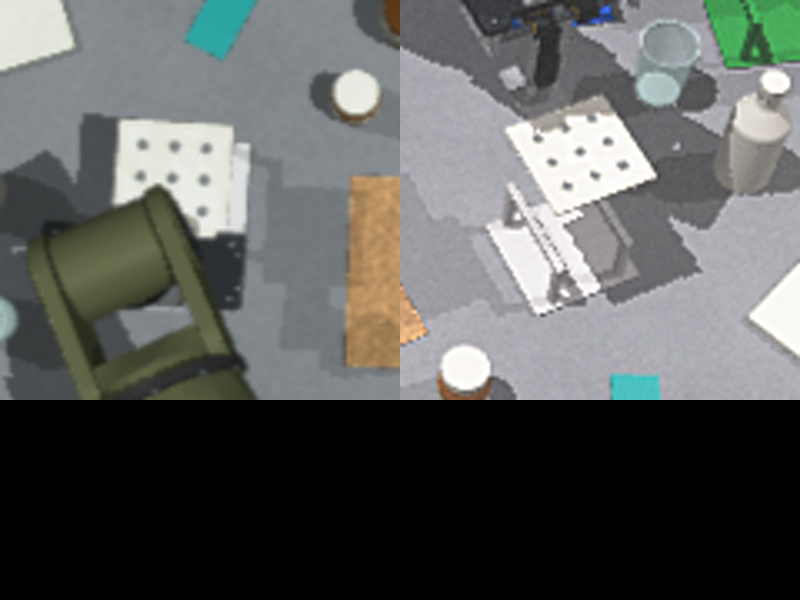

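View pics/w11.png

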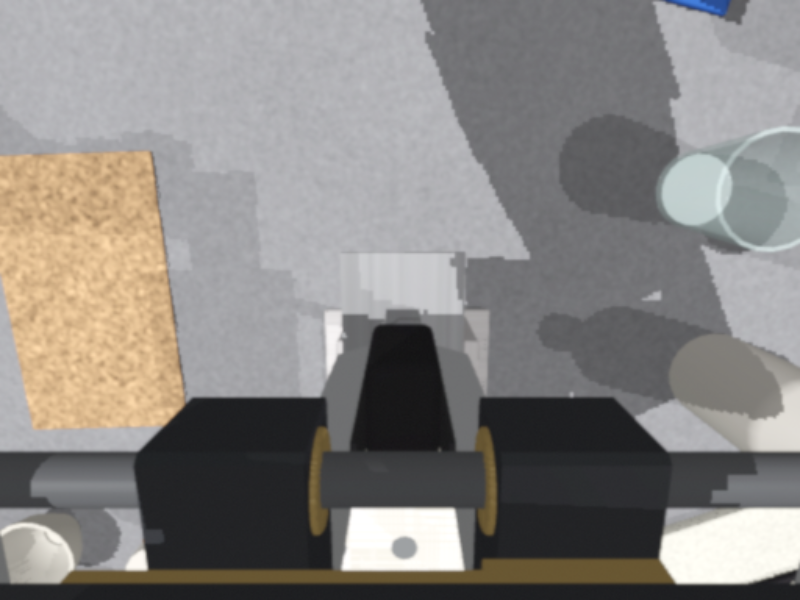

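```bash
cat >> dots.py <<'E'
from scipy.optimize import least_squares
def grid(name,z,box,g0):
    c=pickle.load(open(name+'.pkl','rb'));D,k,Q=dots(c,z,box);D=onplane(c,D[:,0],D[:,1],z)[:,:2]
    G=np.array([(i,j) for i in(-1,0,1) for j in(-1,0,1)])*32.
    p=np.array([g0[0],g0[1],np.radians(g0[2])])
    for th in(12,8,4,3):
        f=lambda p:G@np.array([[np.cos(p[2]),np.sin(p[2])],[-np.sin(p[2]),np.cos(p[2])]])+p[:2]
        d=np.linalg.norm(D[:,None]-f(p)[None],axis=2);i=d.argmin(1);m=d.min(1)<th
        p=least_squares(lambda p:(f(p)[i[m]]-D[m]).ravel(),p).x
    print(name,'grid',p[:2].round(1),np.degrees(p[2]).round(2),m.sum(),d.min(1)[m].round(1));return p
E
python3 - <<'E'
from dots import *
for n in('top11','scene11'): grid(n,196.2,(500,720,170,360),(592,254.5,-4.5))
for n in('top10','scene10'): grid(n,118.3,(500,720,-400,-180),(637,-286.5,-11))
E
```

```text
top11 grid [591.3 255.2] -3.91 7 [0.3 0.5 0.3 0.3 0.5 0.2 0.2]
scene11 grid [590.5 255.2] -3.79 7 [1.3 0.3 0.5 0.2 0.6 0.6 0.5]
top10 grid [ 637.7 -287.5] -9.48 8 [0.4 0.6 1.  0.4 0.4 2.5 1.  2. ]
scene10 grid [ 636.1 -286.8] -11.22 9 [0.3 0.3 0.5 0.3 0.5 0.4 0.2 0.5 0.2]
```

{"name": "arm_command", "arguments": {
  "series": [
    [0,[3,-0.6,1.2],0],
    [0,[9,-0.6,1.2],0],
    [0,[19,-0.6,1.2],0],
    [0,[31,-0.6,1.2],0],
    [0,[44,-0.6,1.2],0],
    [0,[57,-0.6,1.2],0],
    [0,[69,-0.6,1.2],0],
    [0,[79,-0.6,1.2],0],
    [0,[87,-0.6,1.2],0],
    [0,[93,-0.6,1.2],0],
    [0,[96,-0.6,1.2],0],
    [0,[97,-0.6,1.2],0]
  ]
}}

```text
clock: 22.52
eef_pos: [498.2, 262.2, 122.5]
eef_rot: [2.175, 1.567, -2.608]
wrist_force: [0.3, 0.3, -4.2]
finger_gap: 21.7
```

{"name": "arm_command", "arguments": {
  "series": [
    [0,[0,0,0],0],
    [0,[0,0,0],0]
  ]
}}

```text
clock: 22.78
eef_pos: [498.4, 262.3, 122.7]
eef_rot: [2.178, 1.568, -2.605]
wrist_force: [-0.8, 0.4, -5.3]
finger_gap: 21.9
```

```bash
python3 topv.py 12 150 130 270 250 260 140 350 230
python3 - <<'E'
from dots import *
for n in('top12','scene12'): grid(n,99,(500,720,170,360),(592,256,-4.)); report(n,99,(500,720,170,360))
E
```

```text
22.775 [498.3605341  262.2653875  122.70568428] 85.96864161345012 [-0.82423299  0.4231173  -5.26567802] [0.07851877 0.38836743 0.0334717 ] 21.889809415824768
top12 grid [592.  256.4] -3.9 6 [0.3 0.5 0.4 0.5 0.4 0.2]
top12 outline ((592.8284912109375, 255.0462646484375), (113.30927276611328, 109.70733642578125), 86.37044525146484)
slope deg [-0.35  0.03] z 99.18573197240852
6
scene12 grid [590.9 257. ] -4.32 7 [0.8 0.  0.4 0.3 0.5 0.4 0.3]
scene12 outline ((592.708740234375, 256.21539306640625), (114.95767974853516, 111.98011779785156), 84.8579330444336)
slope deg [ 0.13 -0.51] z 99.22684475769492
8
```

View pics/tv12.png

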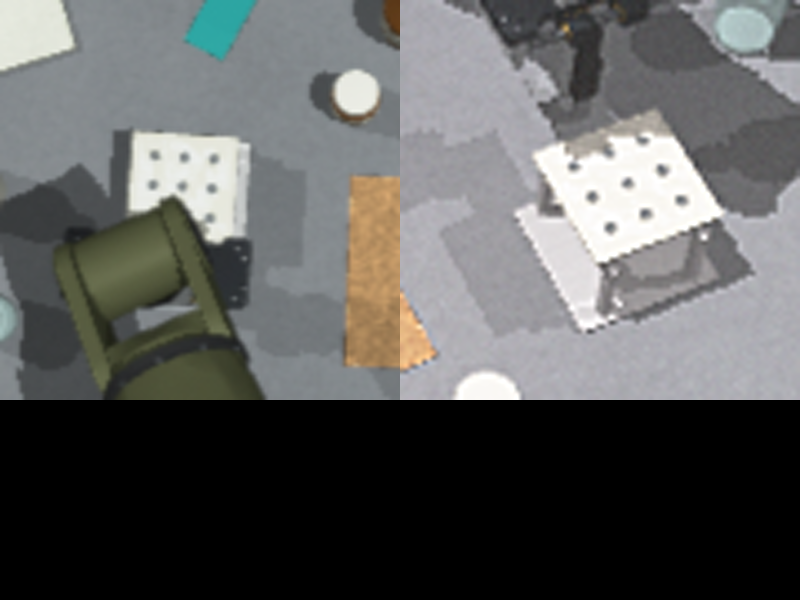

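The plate is over the stand, centred within about 1 mm. Lowering slowly.

{"name": "arm_command", "arguments": {
  "series": [
    [0,[2,0,0],0],
    [0,[4,0,0],0],
    [0,[6,0,0],0],
    [0,[7.5,0,0],0],
    [0,[8.2,0,0],0],
    [0,[8.2,0,0],0]
  ]
}}

```text
clock: 23.62
eef_pos: [498.3, 262.2, 114.4]
eef_rot: [2.177, 1.568, -2.606]
wrist_force: [-0.5, 0.5, -5.4]
finger_gap: 21.8
```

{"name": "arm_command", "arguments": {
  "series": [
    [0,[0.4,0,0],0],
    [0,[0.8,0,0],0],
    [0,[1.2,0,0],0],
    [0,[1.6,0,0],0],
    [0,[2,0,0],0],
    [0,[2,0,0],0]
  ]
}}

```text
clock: 24.38
eef_pos: [498.4, 262.3, 112.5]
eef_rot: [2.198, 1.568, -2.585]
wrist_force: [0.1, -0.3, -3.4]
finger_gap: 21.7
```

{"name": "arm_command", "arguments": {
  "series": [
    [0,[0.4,0,0],0],
    [0,[0.8,0,0],0],
    [0,[1.2,0,0],0],
    [0,[1.6,0,0],0],
    [0,[2,0,0],0],
    [0,[2,0,0],0]
  ]
}}

```text
clock: 25.12
eef_pos: [498.4, 262.2, 110.5]
eef_rot: [2.2, 1.568, -2.583]
wrist_force: [0.2, 0.2, -2.9]
finger_gap: 21.4
```

{"name": "arm_command", "arguments": {
  "series": [
    [0,[1,0,0],0],
    [0,[2.5,0,0],0],
    [0,[4,0,0],0],
    [0,[5,0,0],0],
    [0,[5,0,0],0]
  ]
}}

```text
clock: 25.75
eef_pos: [498.3, 262.2, 105.4]
eef_rot: [2.188, 1.568, -2.595]
wrist_force: [1.1, -0.2, -2.2]
finger_gap: 21.9
```

```bash
python3 topv.py 13 150 130 270 250 260 140 350 230
python3 - <<'E'
from dots import *
for n in('top13','scene13'): grid(n,90,(500,720,170,360),(592,256,-4.)); report(n,90,(500,720,170,360))
E
```

```text
25.75 [498.31807338 262.21607694 105.36361149] 85.9690969779292 [ 1.12492584 -0.24050541 -2.16775838] [ 0.05521075  0.06214649 -0.00913318] 21.893471824490266
top13 grid [591.5 256.6] -4.35 6 [0.6 0.1 0.1 0.6 0.3 0.4]
top13 outline ((593.8824462890625, 254.93389892578125), (113.66207122802734, 109.88973236083984), 85.86044311523438)
slope deg [-0.09  0.11] z 90.17112726602986
6
scene13 grid [590.7 256.5] -3.59 6 [0.4 0.7 0.4 0.1 0.2 0.7]
scene13 outline ((592.3142700195312, 256.2557678222656), (115.37816619873047, 111.70869445800781), 85.28672790527344)
slope deg [-0.01  0.1 ] z 90.38633077129944
7
```

View pics/tv13.png

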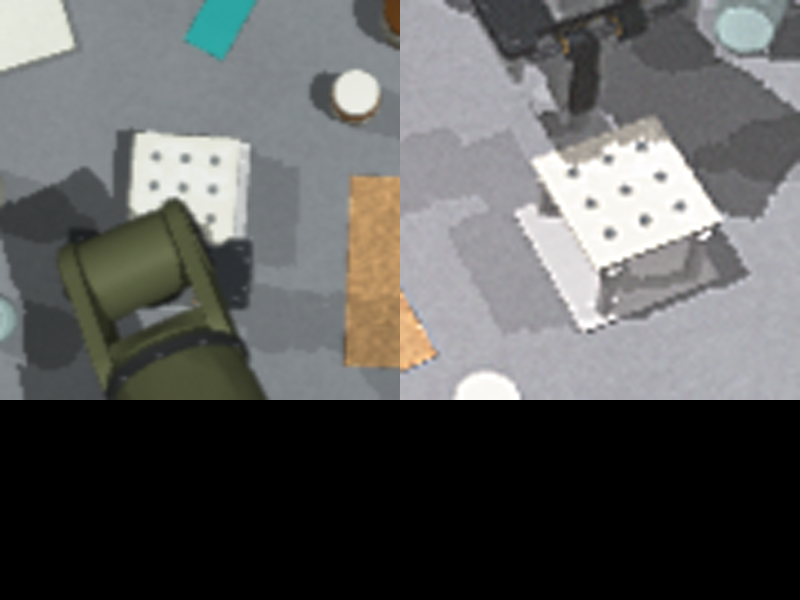

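{"name": "arm_command", "arguments": {
  "series": [
    [0,[0,2,0],0],
    [0,[0,6,0],0],
    [0,[0,14,0],0],
    [0,[0,26,0],0],
    [0,[0,40,0],0],
    [0,[0,56,0],0],
    [0,[0,72,0],0],
    [0,[0,88,0],0],
    [0,[0,102,0],0],
    [0,[0,112,0],0],
    [0,[0,117,0],0],
    [0,[0,117,0],0]
  ]
}}

```text
clock: 27.35
eef_pos: [381.6, 270.5, 105.8]
eef_rot: [2.198, 1.568, -2.585]
wrist_force: [0.0, -0.5, -2.2]
finger_gap: 21.5
```

```bash
python3 topv.py 14 150 130 270 250 260 140 350 230
python3 - <<'E'
from dots import *
for n in('top14','scene14'): grid(n,90,(500,720,170,360),(592,256,-4.)); report(n,90,(500,720,170,360))
E
```

```text
27.35 [381.61522798 270.54382145 105.83468556] 85.97701602858612 [ 0.03615545 -0.51029678 -2.21902916] [ 0.01220029  0.0440622  -0.0230428 ] 21.49581542073706
top14 grid [591.7 256.4] -4.0 9 [0.8 0.2 0.9 0.6 0.4 0.6 0.1 0.4 0.5]
top14 outline ((591.5067138671875, 255.14395141601562), (113.62105560302734, 112.052001953125), 85.98968505859375)
slope deg [0.41 0.18] z 90.16811184810025
9
dots centre [591.6955764  256.40533242] yaw -3.8999999999994164 4.367350956222705
scene14 grid [590.7 256.7] -3.69 9 [0.1 0.3 0.4 0.3 0.9 0.7 0.1 0.2 0.5]
scene14 outline ((591.7386474609375, 255.90328979492188), (115.15628051757812, 112.72898864746094), 85.98883056640625)
slope deg [ 0.25 -0.46] z 90.26066622057755
9
dots centre [590.67987763 256.73959203] yaw -3.6999999999994126 3.6350864124891054
```

View pics/tv14.png

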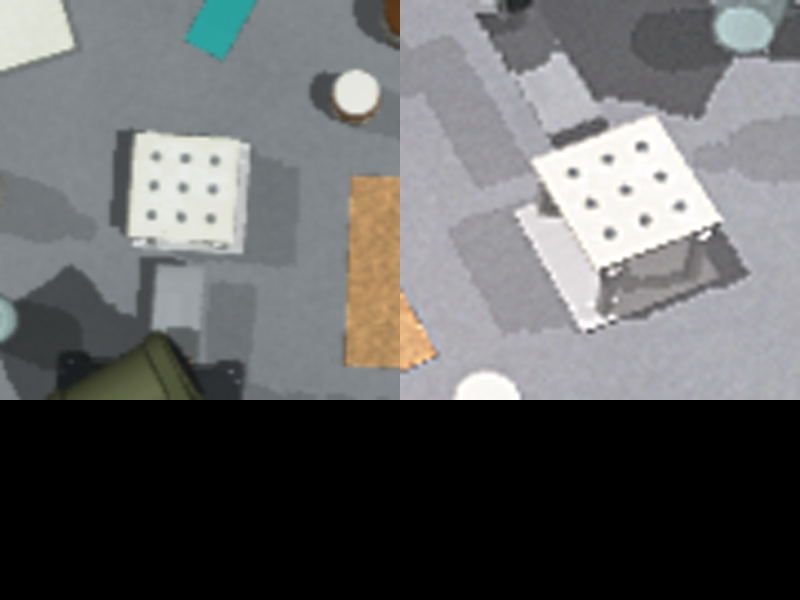

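The plate rests centred and flat, and the blade is fully clear: there's a gap at (190,258) in the crop. Next, the lifter goes back to the mat.

{"name": "arm_command", "arguments": {
  "series": [
    [0,[-10,0,0],0],
    [0,[-30,0,0],0],
    [0,[-55,0,0],0],
    [0,[-75,0,0],0],
    [0,[-80,0,0],0],
    [0,[-80,0,0],0]
  ]
}}

```text
clock: 28.2
eef_pos: [382.2, 270.5, 185.7]
eef_rot: [2.206, 1.568, -2.578]
wrist_force: [0.6, -0.1, -3.7]
finger_gap: 22.2
```

Run:
```python
from h import *
from cell import *
s=read_state();print(s['eef_pos'],s['wrist_force'],need(s,[457,14.8,90]))
```

```text
[382.17480705 270.54479683 185.69704689] [ 0.55523096 -0.13275899 -3.73077111] (array([  95.88868966,  -92.89938128, -249.67418678]), np.float64(85.95076040552709))
```

{"name": "arm_command", "arguments": {
  "series": [
    [0,[0,-4,-12],-0.3],
    [0,[0,-12,-35],-0.6],
    [0,[0,-24,-68],-1],
    [0,[0,-40,-110],-1.3],
    [0,[0,-56,-152],-1.6],
    [0,[0,-72,-194],-1.9],
    [0,[5,-84,-226],-1.9],
    [0,[25,-91,-244],-1.9],
    [0,[50,-92.9,-249.7],-1.9],
    [0,[75,-92.9,-249.7],-1.9],
    [0,[95,-92.9,-249.7],-1.9],
    [0,[95,-92.9,-249.7],-1.9]
  ]
}}

```text
clock: 29.7
eef_pos: [455.8, 14.2, 89.4]
eef_rot: [1.837, 1.565, -2.914]
wrist_force: [0.1, -0.4, -1.5]
finger_gap: 21.8
```

{"name": "arm_command", "arguments": {
  "series": [
    [0,[15,0,0],0],
    [0,[30,0,0],0],
    [0,[42,0,0],0],
    [0,[46,0,0],0],
    [0,[46,0,0],0],
    [0,[46,0,0],0]
  ]
}}

```text
clock: 30.45
eef_pos: [455.8, 14.1, 43.9]
eef_rot: [1.883, 1.566, -2.867]
wrist_force: [0.8, -0.4, -2.5]
finger_gap: 21.6
```

```bash
python3 topv.py 15 230 160 310 260 190 150 290 250;python3 look.py w15
```

```text
30.45 [455.82496622  14.12827153  43.85485441] 87.84071381766057 [ 0.811596   -0.41830862 -2.47634949] [0.00627715 0.11244735 0.00283357] 21.637588480364304
30.55 [455.78514101  14.15262052  43.84079061] 87.84227693331067 [-0.08119481  0.28489512 -3.4587353 ] [ 0.06038117  0.08378603 -0.00031983] 21.486124697099697
```

View pics/tv15.png

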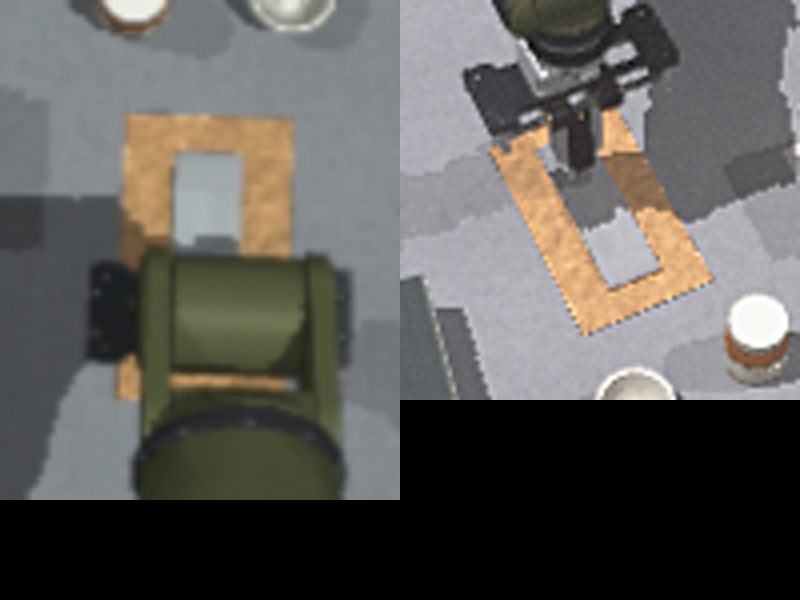

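View pics/w15.png

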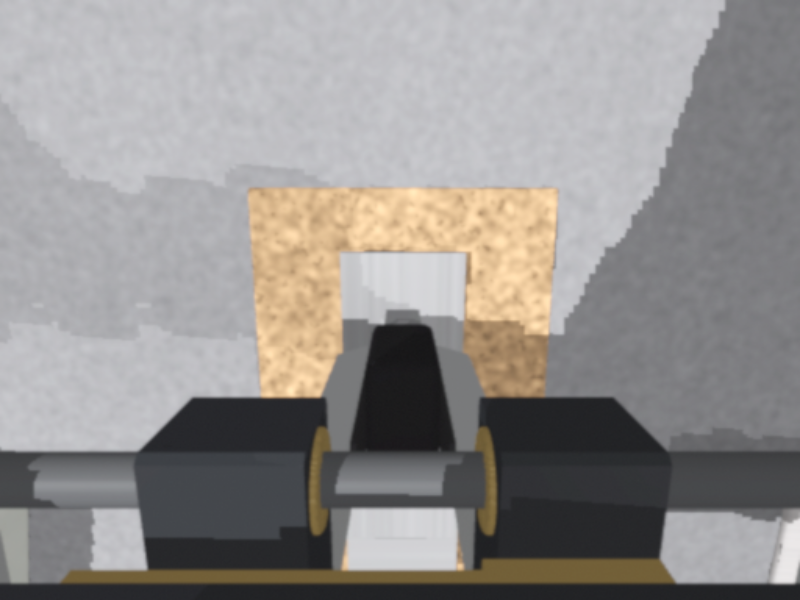

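The lifter is centred above the mat and parallel to it. Lowering until it touches.

{"name": "arm_command", "arguments": {
  "series": [
    [0,[1,0,0],0],
    [0,[2,0,0],0],
    [0,[3,0,0],0],
    [0,[3.8,0,0],0],
    [0,[3.8,0,0],0]
  ]
}}

```text
clock: 31.22
eef_pos: [455.7, 14.1, 39.9]
eef_rot: [1.867, 1.565, -2.883]
wrist_force: [0.1, 0.1, -3.2]
finger_gap: 21.7
```

{"name": "arm_command", "arguments": {
  "series": [
    [0,[0.4,0,0],0],
    [0,[0.8,0,0],0],
    [0,[0.8,0,0],0]
  ]
}}

```text
clock: 31.6
eef_pos: [455.8, 14.1, 39.5]
eef_rot: [1.903, 1.566, -2.847]
wrist_force: [-5.7, -0.6, 5.3]
finger_gap: 21.6
```

{"name": "arm_command", "arguments": {
  "series": [
    [24,[0,0,0],0],
    [30,[0,0,0],0],
    [50,[0,0,0],0],
    [60,[0,0,0],0],
    [60,[0,0,0],0],
    [60,[0,0,0],0]
  ],
  "newtons": 10
}}

```text
clock: 32.35
eef_pos: [455.8, 14.1, 39.5]
eef_rot: [1.903, 1.566, -2.847]
wrist_force: [1.1, 0.3, 0.2]
finger_gap: 59.7
```

{"name": "arm_command", "arguments": {
  "series": [
    [70,[-5,0,0],0],
    [70,[-15,0,0],0],
    [70,[-35,0,0],0],
    [70,[-65,0,0],0],
    [70,[-100,0,0],0],
    [70,[-140,0,0],0],
    [70,[-180,0,0],0],
    [70,[-200,10,0],0],
    [70,[-200,40,0],0],
    [70,[-200,60,0],0],
    [70,[-200,60,0],0]
  ]
}}

```text
clock: 33.72
eef_pos: [396.3, 16.7, 240.7]
eef_rot: [2.054, 1.567, -2.696]
wrist_force: [0.7, -0.3, 0.4]
finger_gap: 69.7
```

```bash
python3 look.py w16
python3 - <<'E'
from h import *
from cell import *
for n in('top','scene'):
    c=camera(n);pickle.dump(c,open(n+'16.pkl','wb'));cv2.imwrite(f'pics/{n}16.png',cv2.resize(c['pixels'][:,:,::-1],(800,600)))
from dots import *
for n in('top16','scene16'): grid(n,90,(500,720,170,360),(592,256,-4.))
E
```

```text
33.725 [396.32266126  16.71553207 240.70074071] 87.84391620163278 [ 0.67955391 -0.28413994  0.35740129] [-0.00268727 -0.00997412  0.03196411] 69.70496847272892
top16 grid [591.7 256.4] -4.01 9 [0.8 0.2 0.9 0.5 0.4 0.6 0.1 0.4 0.5]
scene16 grid [590.7 256.7] -3.68 9 [0.2 0.4 0.4 0.5 0.8 0.7 0.2 0.2 0.5]
```

View pics/w16.png

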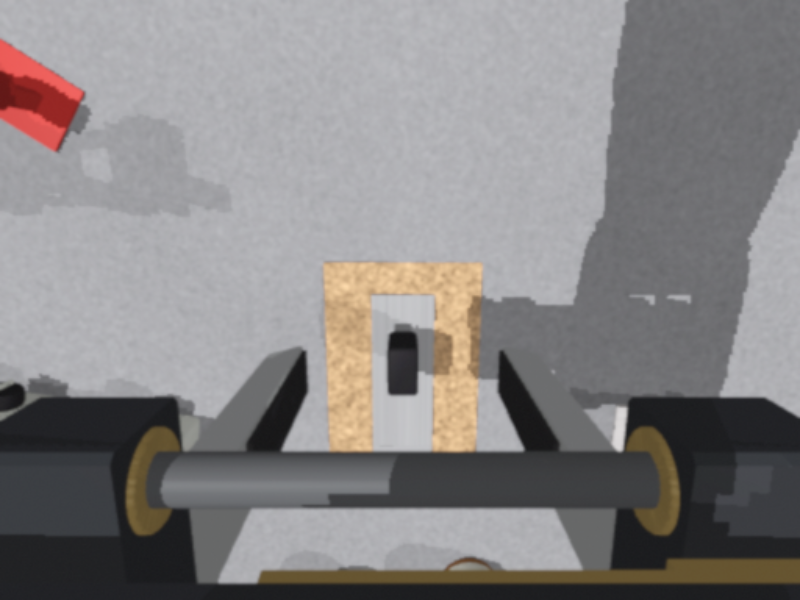

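View pics/scene16.png

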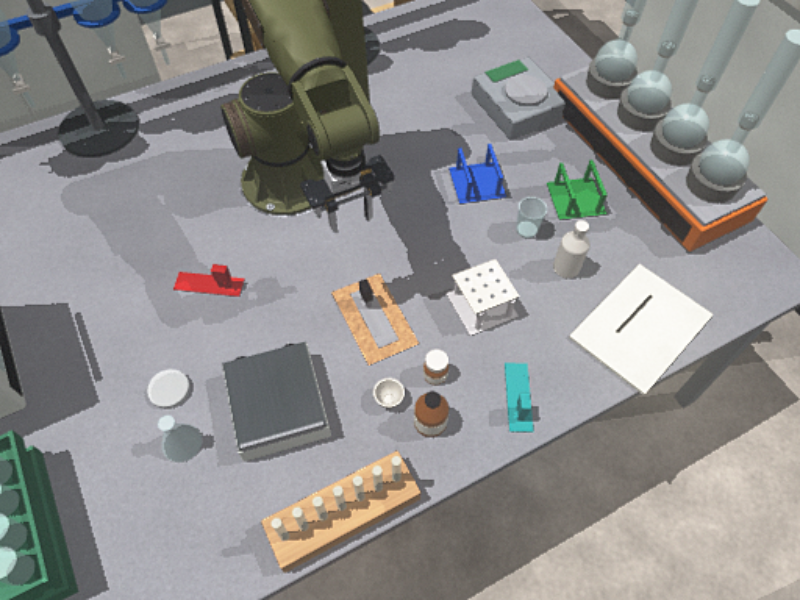

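The scene view shows the plate on the stand (485,287), the lifter flat on the mat (375,315) and all the bystanders where they were.

```bash
python3 -c "
from cell import *
print(sign_off(),read_state()['clock'])"
```

```text
the job is handed in; nothing more can be done
the job is handed in; nothing more can be done
```

The plate is on the cooling stand, the lifter is back on its mat, and I handed the job in at about 34 s of the 69 s allowed.

**What I did:** I gripped the lifter by its handle and slid the blade under the plate, pushing it square against the rear guard. I then lifted it level and lowered it onto the rails with the blade between them. After drawing the blade out below the plate, I laid the lifter down on the mat and moved the open gripper clear.

**Last checks:**
- **Plate:** the top and scene cameras put its centre at (591.7, 256.4) and (590.7, 256.7), against a stand centre of about (591.6, 256.4). That is within about 1 mm and 0.4° in yaw. Its top is at about 90 mm, so it rests flat on the rails. It had not moved between drawing the blade out and handing in.
- **Lifter:** it lies flat, near the mat's middle and along its length, judged by eye in the last wrist and scene pictures.
- **Bystanders:** they and the look-alikes looked unmoved in the final scene picture. I did not measure them.
- **Forces:** readings at the end of each move never exceeded about 17 N at the wrist. I did not sample during moves.

**Disagreement:** the two cameras differ by about 1 mm in x for the plate. No check failed.

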